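# Move the pastry sign from the sloped rack to its foot

### The arm

A 7-joint arm with a two-finger parallel gripper is mounted at the origin on the work surface. World frame = base frame: x ahead of the robot, y to its left, z up, the work surface at z = 0. Lengths are in m, angles in rad, forces in N, time in s.
With the tool pointing down it reaches from about 0.425 to 0.875 m from the base axis. Payload 4.7 kg.
Tool frame: the origin (TCP) lies on the centre line of the jaws, within the pads' length; the fingertips stand ahead of it and the grasp point (between the pads) lies 8 mm behind it (ctrl.finger_overhang is the x of the fingertips in the tool frame, in m); x points along the fingers, z is the direction in which the jaws open and shut, and the axes are right-handed (so a half turn about x gives the same grasp; the last joint's range is limited). The gripper opens to 87 mm and grips with 3 to 60 N. Pads are 19 mm wide; open, the fingers measure 117 mm over their backs; the gripper's body (75 mm by 190 mm) begins 51 mm behind the grasp point.
Start: joints at [-1.147, 0.321, -0.07, 1.45, 0.023, 1.371, -0.057], TCP at [0.259, 0.596, 0.207] pointing down, gripper open.
Joint ranges: [-2.86, 2.86], [-0.3, 2.09], [-1.38, 1.24], [0.06, 2.45], [-1.56, 4.7], [0.09, 2.05], [-2.69, 2.69]. Speed limits (rad/s): [2.57, 2.57, 3.14, 3.14, 3.14, 3.14, 3.14].

### API

Orientations are given as a rotation vector (axis times angle).
In Python, from bench import readout, viewer, job, nets, ctrl gives the robot as it stands.
- The arm moves only by the shell command python3 -m creep 'ROWS' [FORCE]. ROWS is JSON, a list of rows, each an object with "linear": the shift along the tool's x, y, z in m, a list of three; "twist": the turn, a rotation vector about the tool's x, y, z in degrees, a list of three; "fingers": the gripper's target within -1 to 1 (shut at 1, half-way at 0, fully open at -1). A call has 1 to 8 rows; each row is the pose to reach, as a shift and turn from the pose commanded when the call began, along the tool's axes at that moment; what a row does not reach only later rows make up. A row lasts 1/12 s, in which the tool goes at most 41.7 mm and 7.16 degrees, less where a joint would pass 70% of its speed; a pose out of reach is approached as far as the arm can. A call with a gripper value outside its range is refused whole. The fingers move at their own pace and stop on an object; FORCE is the grip in N (left out, the last holds). Time passes only in rows, so rows that repeat a pose let the fingers close. It gives the time, the measured TCP pose, the force and the opening at its end, in the units of the state.
- readout.get_state(): the state, without advancing time (a new reading comes with each control period).
- viewer.get_image(name): name is "side" or "top" or "wrist"; returns (picture, depth): 480x640x3 uint8, red, green, blue; 480x640 float32, m along the optical axis (not along the pixel's ray), 0 where there is no reading.
- viewer.camera_params(name): a dict with "K" (3x3 intrinsics, pixels), "cam_to_world" (4x4, takes a point from camera to world coordinates). Camera axes: x right, y down, z forward; pixel columns grow to the right and rows downward; lengths in m; the calibration is good to about 2 mm. A picture is of the moment at which its call begins: read the wrist's pose just before it. camera_params takes no time and is no camera call; for the wrist camera it gives the pose at the moment of the call.
- job.close_job(): hands the job in, once; it reports no verdict.
Trained networks look in the newest picture that a camera, given by its name, has taken for a name from the list of things; names that differ only in an ending like _2 or _b are one class to them, and where a whole thing is asked for, a point or a joint stands for the part that bears it (a point fixed in the world has none). Each returns a list of dicts, best first, with "conf" (0 to 1); they miss things now and then, are a little off and sometimes report something else, mostly with a low value. They report only what shows in the picture. A call takes as long as a camera call.
- nets.boxes_of(camera, label): "centre" ([x, y, z] in m, in world coordinates, good to about 4 mm: the middle of the surface that is visible of it).
- nets.place_of(camera, label): "centre" ([x, y, z] in m, in world coordinates, good to about 4 mm: a listed point, or the origin of a listed thing).
The state is a dict: "time": time; "joint_positions": joint angles; "qd": joint speeds; "joint_torque": joint torques, N m; "position": TCP position; "tool_rot": TCP orientation; "ft_force": force on the tool from outside, world axes, zero at the start; "torque": the same for the moment, N m; "grip_width": opening from 0.0 (shut) to 1.0 (fully open).
Only numpy, scipy, OpenCV 4.12 (cv2) and the standard library are available. Lean on these libraries where they do the work, as an engineer would, in place of code of your own. Each camera call takes 0.05 s, during which the arm holds its last target.

### The job

The black-faced sign board leans flat against the white sloped display rack. Slide it along the ledge until one end sticks out past the end of the rack far enough to pinch it front and back, then lift it off by that end, lower it (don't drop it) bevelled edge down all the way into the groove of the empty brass sign foot, roughly centred along it, and let go so that it stands upright. Never let the board fall onto the counter, and leave the other sign, the bun plate and the jam jar where they are.

Things in the scene. Friction and masses are not known exactly. Their poses are not given: they have to be found in the camera images.
- board_center (a point): Centre of the loose sign board: flat, wooden, black faces with an orange dot, 180 mm wide, 110 high, 12 thick, 0.14 kg. x: its thickness, y: its width, z: up within the board, from its bevelled bottom edge to its top. At first its back lies flat on the rack's deck, 28 degrees from vertical, its bottom on the ledge, no end sticking out. With up to 60 mm of it out past the rack it stays put.
- board_bottom (a point): Middle of the board's bottom edge, 55 mm from its centre; same axes. Over the lowest 30 mm both faces taper evenly, so the bottom edge is 4 mm thick. The board slides along the ledge under a push of 1 to 3 N on its end face; push low, 15 to 40 mm from the bottom edge (measured along the board), so that it does not tip about the rack's end.
- rack_ledge (a point): Fixed white sloped rack with a steel ledge, 260 mm long. Point: half-way along the line where deck face meets ledge, 70 mm above the counter. Axes: z up, y along the rack, x level, away from the robot. The deck leans 28 degrees from vertical, its top towards the robot: the face runs up along (-sin 28, 0, cos 28) and looks along (cos 28, 0, sin 28). The ledge stands out 18 mm square to the deck.
- rack_top (a point): Middle of the top edge of the deck's face, 125 mm up the slope from the ledge line, so 15 mm beyond the board's top edge. Deck and ledge are 8 mm thick. Both ends of the rack (130 mm either side of the middle) are open: nothing stands beside or behind the deck there; its legs and base lie within 70 mm of the middle. Either end may be used.
- holder_slot (a point): Middle of the groove floor of the fixed, empty brass sign foot, 12 mm above the counter, left or right of the rack. Axes: y along the groove, x across, z up. The foot is 75 mm across, 130 mm along, 50 mm high; the groove is open at both ends. Seated, the board's bottom edge stands on this floor, its centre 55 mm above this point; either face may look either way.
- holder_rim (a point): Middle of the groove's mouth, 38 mm above its floor. The groove is 6.5 mm wide at its floor and 14.5 mm wide 30 mm above it (the board's own taper with 1.25 mm play on each side), then flares to 22.5 mm at this rim.
- other_sign: Bystander: a small sign, 100 mm wide, already standing in a loose dark steel foot 80 x 75 mm, 114 mm high in all. Origin at the centre of its underside, y along the sign. On the other side of the rack from the brass foot.
- bun_plate: Bystander: white plate of 130 mm diameter with a bun on it, 56 mm high. Origin at the centre of its underside.
- jam_jar: Bystander: red jam jar, 64 mm diameter, 85 mm high. Origin at the centre of its underside.

How it is judged:
By the outcome, as a careful person would: the job done as asked, in the order asked, and still so for the second after the job is handed in, with the robot touching nothing.
It also fails if it takes over 64 s, if anything falls off the work surface, if the arm or the gripper's body presses on something with over 40 N, if the wrist force passes 120 N, or if a joint passes its speed limit or range.

## Working session

There is one attempt and no reset: what is moved stays moved. The work goes in short steps, Python scripts to look and compute and a shell command to move; the robot and the scene stay as the last step left them, time stands still between calls to the robot, and variables do not carry over. Pictures are saved under pics/ and viewed, and the job is handed in when it is done.

```bash
ls; mkdir -p pics
cat > h.py <<'E'
import numpy as np, cv2
from scipy.spatial.transform import Rotation as R
from bench import readout, viewer, job, nets, ctrl
def save(cam,name):
    im,d=viewer.get_image(cam); cv2.imwrite(f'pics/{name}.png',cv2.cvtColor(im,cv2.COLOR_RGB2BGR)); np.save(f'pics/{name}.npy',d); return im,d
def world(cam,d,u,v,prm=None):
    p=prm or viewer.camera_params(cam);K=np.array(p['K']);T=np.array(p['cam_to_world'])
    z=d[v,u];c=np.array([(u-K[0,2])*z/K[0,0],(v-K[1,2])*z/K[1,1],z,1]);return (T@c)[:3]
def st():
    s=readout.get_state();print('t',round(s['time'],2),'p',np.round(s['position'],4),'R',np.round(R.from_rotvec(s['tool_rot']).as_matrix(),3).tolist(),'F',np.round(s['ft_force'],2),'w',round(s['grip_width'],3));return s
E
python3 - <<'E'
from h import *
st();print(ctrl.finger_overhang)
for c in ['side','top']:
    save(c,c+'0')
    for l in ['board_center','board_bottom','rack_ledge','rack_top','holder_slot','holder_rim','other_sign','bun_plate','jam_jar']:
        r=nets.place_of(c,l); print(c,l,[(np.round(x['centre'],3).tolist(),round(x['conf'],2)) for x in r[:2]])
st()
E
```

```text
pics
t 0.0 p [0.2588 0.5956 0.2056] R [[-0.001, -0.917, 0.398], [-0.002, 0.398, 0.917], [-1.0, -0.0, -0.002]] F [-0.41 -0.87 -0.74] w 1.0
0.011
side board_center []
side board_bottom []
side rack_ledge [([0.592, -0.02, 0.07], 0.72), ([0.743, 0.139, 0.003], 0.46)]
side rack_top [([0.538, -0.019, 0.179], 0.78)]
side holder_slot [([0.472, -0.348, 0.013], 0.63)]
side holder_rim [([0.474, -0.35, 0.048], 0.77)]
side other_sign [([0.546, 0.333, -0.003], 0.69)]
side bun_plate [([0.759, -0.092, -0.0], 0.91), ([0.593, -0.018, 0.074], 0.35)]
side jam_jar [([0.745, 0.135, 0.0], 0.73)]
top board_center [([0.575, -0.03, 0.12], 0.94), ([0.758, -0.084, -0.001], 0.31)]
top board_bottom [([0.598, -0.03, 0.071], 0.66)]
top rack_ledge [([0.591, -0.018, 0.075], 0.89)]
top rack_top [([0.533, -0.016, 0.178], 0.89), ([0.76, -0.088, -0.004], 0.3)]
top holder_slot [([0.478, -0.346, 0.014], 0.85)]
top holder_rim [([0.474, -0.351, 0.05], 0.81)]
top other_sign [([0.542, 0.338, 0.001], 0.79)]
top bun_plate [([0.76, -0.087, -0.006], 0.96)]
top jam_jar [([0.746, 0.143, -0.004], 0.72), ([0.534, -0.014, 0.18], 0.34)]
t 1.0 p [0.259  0.5962 0.2068] R [[0.0, -0.917, 0.398], [0.0, 0.398, 0.917], [-1.0, 0.0, 0.0]] F [-0.27 -0.68 -0.52] w 0.994
```

View pics/top0.png

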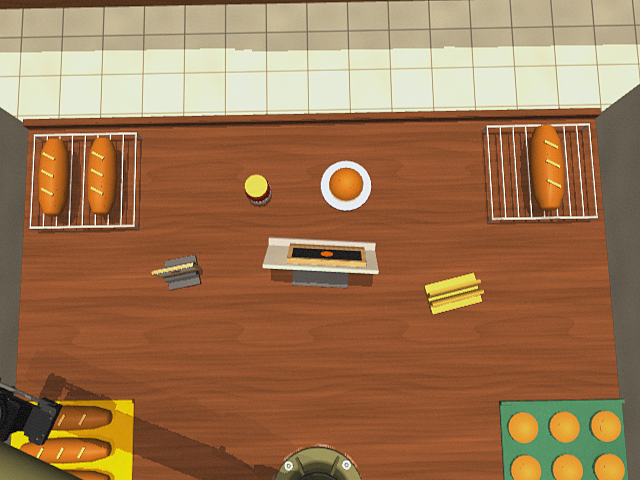

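View pics/side0.png

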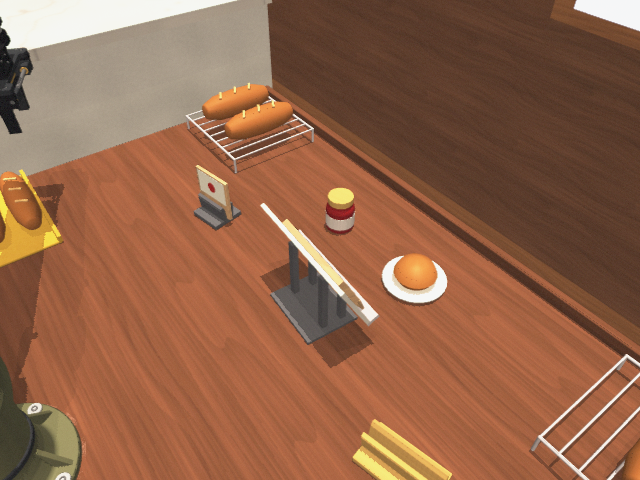

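```bash
cat >> h.py <<'E'
def cloud(cam,d,prm=None):
    p=prm or viewer.camera_params(cam);K=np.array(p['K']);T=np.array(p['cam_to_world'])
    v,u=np.mgrid[:480,:640];c=np.stack([(u-K[0,2])*d/K[0,0],(v-K[1,2])*d/K[1,1],d],-1);P=c@T[:3,:3].T+T[:3,3];P[d==0]=np.nan;return P
E
python3 - <<'E'
from h import *
im=cv2.imread('pics/top0.png');d=np.load('pics/top0.npy');P=cloud('top',d)
print(viewer.camera_params('top')['K'])
def box(x0,x1,y0,y1,z0,z1): return (P[...,0]>x0)&(P[...,0]<x1)&(P[...,1]>y0)&(P[...,1]<y1)&(P[...,2]>z0)&(P[...,2]<z1)
m=box(.38,.57,-.45,-.25,.035,.07);Q=P[m];print('holder',m.sum(),Q.mean(0),np.percentile(Q[:,2],[5,50,95]))
r=cv2.minAreaRect(Q[:,:2].astype(np.float32)*1000);print(r,cv2.boxPoints(r))
m=box(.48,.68,-.25,.2,.05,.25);Q=P[m]
r=cv2.minAreaRect(Q[:,:2].astype(np.float32)*1000);print('rack',r,cv2.boxPoints(r))
m2=m&(im.max(-1)<60);Q=P[m2];c=Q.mean(0);U,S,V=np.linalg.svd(Q-c,full_matrices=False);print('black',m2.sum(),c,V[2],V[0],S)
r=cv2.minAreaRect(Q[:,:2].astype(np.float32)*1000);print(r)
big=cv2.resize(im[220:330,230:500],None,fx=2.9,fy=2.9,interpolation=cv2.INTER_CUBIC);cv2.imwrite('pics/crop0.png',big)
# dump profile along board end: tan edges
hsv=cv2.cvtColor(im,cv2.COLOR_BGR2HSV)
for v in (246,252,258,262): print(v,[(u,np.round(P[v,u],3).tolist(),im[v,u].tolist()) for u in list(range(276,294,3))+list(range(360,382,3))])
E
```

```text
[[585.58114556   0.         315.39441105]
 [  0.         585.58114556 242.09579851]
 [  0.           0.           1.        ]]
holder 502 [ 0.477499   -0.34762614  0.0470506 ] [0.03781928 0.04765737 0.05363713]
((477.7508850097656, -348.37640380859375), (35.0666618347168, 131.09686279296875), 13.399438858032227) [[ 445.50476 -288.67548]
 [ 475.88495 -416.2036 ]
 [ 509.997   -408.07733]
 [ 479.61682 -280.5492 ]]
rack ((569.2024536132812, -18.64642333984375), (260.2662048339844, 86.12090301513672), 86.0617904663086) [[ 517.306    -145.51483 ]
 [ 603.22363  -151.42966 ]
 [ 621.0989    108.221985]
 [ 535.1813    114.13681 ]]
black 532 [ 0.56992454 -0.03123111  0.1369137 ] [-0.88723447  0.06072287 -0.45730485] [-0.07054574 -0.99749877  0.00441636] [1.12515328 0.39492856 0.02295629]
((570.4105224609375, -31.454055786132812), (158.9075469970703, 26.782913208007812), 85.704345703125)
246 [(276, [0.598, 0.09, 0.076], [138, 166, 181]), (279, [0.598, 0.083, 0.074], [137, 165, 181]), (282, [0.598, 0.076, 0.071], [151, 176, 195]), (285, [0.598, 0.068, 0.071], [160, 186, 204]), (288, [0.598, 0.061
[... 1714 characters left out ...]
 [0.572, -0.173, -0.0], [47, 85, 150])]
262 [(276, [0.549, 0.084, 0.166], [149, 180, 196]), (279, [0.55, 0.077, 0.16], [153, 182, 200]), (282, [0.549, 0.07, 0.163], [152, 179, 198]), (285, [0.549, 0.064, 0.164], [156, 181, 197]), (288, [0.549, 0.056, 0.169], [102, 173, 227]), (291, [0.549, 0.05, 0.165], [105, 181, 229]), (360, [0.545, -0.106, 0.174], [104, 174, 223]), (363, [0.545, -0.113, 0.173], [96, 166, 214]), (366, [0.545, -0.12, 0.17], [104, 139, 162]), (369, [0.548, -0.129, 0.141], [146, 172, 185]), (372, [0.548, -0.137, 0.136], [142, 167, 182]), (375, [0.548, -0.144, 0.136], [143, 170, 184]), (378, [0.562, -0.164, 0.002], [39, 72, 141]), (381, [0.562, -0.173, -0.005], [51, 83, 142])]
```

View pics/crop0.png

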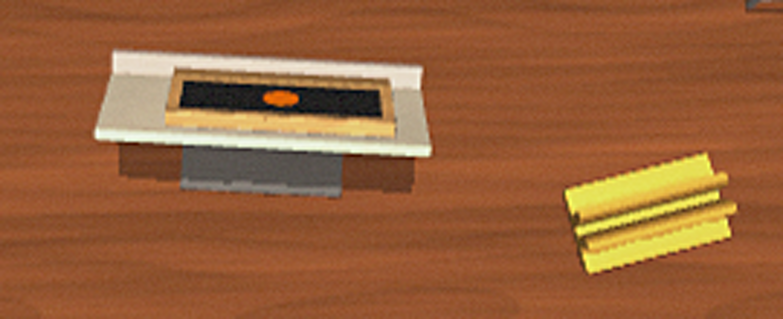

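```bash
cat >> h.py <<'E'
ey=np.array([0.0687,0.9976,0]);ex=np.array([0.9976,-0.0687,0]);ez=np.array([0,0,1.])
L=np.array([0.591,-0.0186,0.07])
a=np.radians(28);U=-np.sin(a)*ex+np.cos(a)*ez;N=np.cos(a)*ex+np.sin(a)*ez
def rot(x,z):
    x=x/np.linalg.norm(x);z=z/np.linalg.norm(z);return np.stack([x,np.cross(z,x),z],1)
def go(p,Rt):
    s=st();R0=R.from_rotvec(s['tool_rot']).as_matrix()
    print('linear mm',np.round(R0.T@(p-np.array(s['position']))*1000,1),'twist',np.round(R.from_matrix(R0.T@Rt).as_rotvec(degrees=True),2))
def pushpose(sv,up,nn,tilt=15):
    t=np.radians(tilt);x=-np.sin(t)*ex-np.cos(t)*ez
    Rt=rot(x,ey);tip=L+ey*sv+U*up+N*nn
    return tip-0.011*Rt[:,0],Rt
E
python3 - <<'E'
from h import *
p,Rt=pushpose(.125,.02,.012);print(p);go(p-0.2*Rt[:,0],Rt)
E
```

```text
[0.60363073 0.10582156 0.10391782]
t 1.0 p [0.259  0.5962 0.2068] R [[0.0, -0.917, 0.398], [0.0, 0.398, 0.917], [-1.0, 0.0, 0.0]] F [-0.27 -0.68 -0.52] w 0.994
linear mm [ -90.4 -560.3 -295.1] twist [-19.43   2.56  14.85]
```

```bash
python3 -m creep '[{"linear":[-60,0,0],"twist":[0,0,0],"fingers":0.0}]'
python3 - <<'E'
from h import *
st()
E
```

```text
time: 1.08
position: [0.2572, 0.5914, 0.2392]
tool_rot: [-0.912, 1.39, 0.896]
ft_force: [0.1, 0.2, -1.4]
grip_width: 0.976
t 1.08 p [0.2572 0.5914 0.2392] R [[-0.006, -0.917, 0.398], [-0.016, 0.398, 0.917], [-1.0, -0.001, -0.017]] F [ 0.12  0.17 -1.36] w 0.976
```

```bash
sed -i 's/linear mm/linear m/; s/)\*1000,1),.twist/),4),"twist/' h.py; grep -n "linear m" h.py; python3 -m creep '[{"linear":[0,0,0],"twist":[0,0,0],"fingers":1}]'
python3 - <<'E'
from h import *
st()
E
```

```text
21:    print('linear m',np.round(R0.T@(p-np.array(s['position'])),4),"twist',np.round(R.from_matrix(R0.T@Rt).as_rotvec(degrees=True),2))
time: 1.17
position: [0.2599, 0.5986, 0.2548]
tool_rot: [-0.897, 1.368, 0.906]
ft_force: [0.5, 0.1, 2.7]
grip_width: 0.924Traceback (most recent call last):
  File "<stdin>", line 1, in <module>
  File "h.py", line 21
    print('linear m',np.round(R0.T@(p-np.array(s['position'])),4),"twist',np.round(R.from_matrix(R0.T@Rt).as_rotvec(degrees=True),2))
                                                                  ^
SyntaxError: unterminated string literal (detected at line 21)
```

Commanded pose is clipped as I'd hoped; my unit slip (mm instead of m) did no harm.

```bash
sed -i "s/\"twist'/'twist'/" h.py
python3 - <<'E'
from h import *
p,Rt=pushpose(.125,.02,.012);print(p);go(p-0.2*Rt[:,0],Rt)
E
```

```text
[0.60363073 0.10582156 0.10391782]
t 1.17 p [0.2599 0.5986 0.2548] R [[0.003, -0.917, 0.398], [0.008, 0.398, 0.917], [-1.0, 0.0, 0.009]] F [0.54 0.13 2.75] w 0.924
linear m [-0.0451 -0.5604 -0.2973] twist [-19.36   3.07  14.92]
```

```bash
r='x'; python3 -m creep '[{"linear":[-0.045,-0.56,-0.297],"twist":[-19.4,3,15],"fingers":1},{"linear":[-0.045,-0.56,-0.297],"twist":[-19.4,3,15],"fingers":1},{"linear":[-0.045,-0.56,-0.297],"twist":[-19.4,3,15],"fingers":1},{"linear":[-0.045,-0.56,-0.297],"twist":[-19.4,3,15],"fingers":1},{"linear":[-0.045,-0.56,-0.297],"twist":[-19.4,3,15],"fingers":1},{"linear":[-0.045,-0.56,-0.297],"twist":[-19.4,3,15],"fingers":1},{"linear":[-0.045,-0.56,-0.297],"twist":[-19.4,3,15],"fingers":1},{"linear":[-0.045,-0.56,-0.297],"twist":[-19.4,3,15],"fingers":1}]'
python3 - <<'E'
from h import *
p,Rt=pushpose(.125,.02,.012);go(p-0.2*Rt[:,0],Rt)
E
```

```text
time: 1.83
position: [0.4596, 0.3453, 0.2716]
tool_rot: [-1.019, 1.43, 1.349]
ft_force: [0.9, 0.3, -0.6]
grip_width: 0.321
t 1.83 p [0.4596 0.3453 0.2716] R [[-0.261, -0.963, 0.069], [0.012, 0.068, 0.998], [-0.965, 0.261, -0.006]] F [ 0.91  0.26 -0.62] w 0.321
linear m [-0.0787 -0.1982 -0.2292] twist [-0.08 -0.33 -0.14]
```

```bash
python3 -m creep '[{"linear":[-0.08,-0.198,-0.228],"twist":[0,0,0],"fingers":1},{"linear":[-0.08,-0.198,-0.228],"twist":[0,0,0],"fingers":1},{"linear":[-0.08,-0.198,-0.228],"twist":[0,0,0],"fingers":1},{"linear":[-0.08,-0.198,-0.228],"twist":[0,0,0],"fingers":1},{"linear":[-0.08,-0.198,-0.228],"twist":[0,0,0],"fingers":1},{"linear":[-0.08,-0.198,-0.228],"twist":[0,0,0],"fingers":1},{"linear":[-0.08,-0.198,-0.228],"twist":[0,0,0],"fingers":1},{"linear":[-0.08,-0.198,-0.228],"twist":[0,0,0],"fingers":1}]'
python3 - <<'E'
from h import *
p,Rt=pushpose(.125,.02,.012);go(p-0.2*Rt[:,0],Rt); save('wrist','w1');T=viewer.camera_params('wrist');np.save('pics/w1T.npy',T['cam_to_world']);np.save('pics/wK.npy',T['K'])
E
```

```text
time: 2.5
position: [0.6569, 0.0991, 0.2977]
tool_rot: [-1.018, 1.435, 1.341]
ft_force: [0.8, -1.0, -0.7]
grip_width: 0.009
t 2.5 p [0.6569 0.0991 0.2977] R [[-0.26, -0.963, 0.074], [0.009, 0.074, 0.997], [-0.966, 0.26, -0.011]] F [ 0.83 -0.98 -0.69] w 0.009
linear m [0.001  0.0017 0.0031] twist [-0.47 -0.51 -0.05]
```

View pics/w1.png

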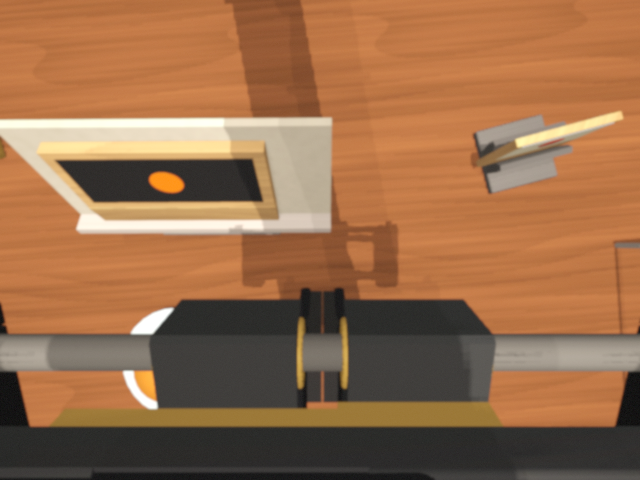

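Run:
```python
from h import *
s=readout.get_state()
d=np.load('pics/w1.npy');prm=viewer.camera_params('wrist');P=cloud('wrist',d,prm);im=cv2.imread('pics/w1.png')
R0=R.from_rotvec(s['tool_rot']).as_matrix()
T=(P-np.array(s['position']))@R0
print('cam in tool',R0.T@(np.array(prm['cam_to_world'])[:3,3]-s['position']))
for u,v in [(305,295),(340,295),(300,350),(345,350),(200,320),(450,320),(180,380),(490,380),(320,350),(320,320)]: print(u,v,np.round(T[v,u]*1000,1))
rk=(P-L)@np.stack([ey,U,N],1)
for u,v in [(262,150),(266,180),(272,212),(150,152),(100,213),(300,212),(300,222),(300,130),(300,180),(330,180),(150,225),(90,222),(230,180)]: print(u,v,np.round(rk[v,u]*1000,1),im[v,u])
```

```text
cam in tool [-0.1783157   0.07423631 -0.00078644]
305 295 [-25.4  10.7  -7.9]
340 295 [-24.1  10.2   6.4]
300 350 [-107.    32.9   -5.2]
345 350 [-106.1   32.4    3.7]
200 320 [-103.1   37.5  -25.8]
450 320 [-102.4   37.2   25.5]
180 380 [-109.7   27.9  -28.5]
490 380 [-108.8   27.4   32.3]
320 350 [-103.1   30.6   -1.3]
320 320 [-41.4   7.4  -1.7]
262 150 [ 70.2 108.6  14.2] [116 176 219]
266 180 [68.  70.1 14.2] [ 97 150 192]
272 212 [66.3 16.4 13. ] [ 82 129 168]
150 152 [-17.8 108.5  14.7] [149 216 252]
100 213 [-105.    16.2   12.2] [ 98 153 195]
300 212 [92.5 -1.5  2. ] [165 185 199]
300 222 [92.7 -2.1 13.8] [188 203 219]
300 130 [100.2 117.1   2. ] [153 175 188]
300 180 [96.1 54.   2.6] [153 176 189]
330 180 [123.5  52.5   1.9] [132 157 176]
150 225 [-61.2  -1.4  16.1] [233 248 255]
90 222 [-124.1   -0.9   12.2] [232 248 255]
230 180 [37.  71.3 14.7] [44 47 49]
```

```bash
sed -i 's/^def rot/L=L+0.002*N-0.0015*U\ndef rot/' h.py
python3 - <<'E'
from h import *
d=np.load('pics/w1.npy');prm=viewer.camera_params('wrist');P=cloud('wrist',d,prm)
rk=(P-L)@np.stack([ey,U,N],1)
m=(rk[...,2]>.009)&(rk[...,2]<.016)&(rk[...,1]>.03)&(rk[...,1]<.1)
print('board s',np.percentile(rk[m][:,0],[.5,99.5]))
m=(abs(rk[...,2])<.004)&(rk[...,1]>.03)&(rk[...,1]<.12)
print('deck s',np.percentile(rk[m][:,0],[.1,99.9]), np.nanmax(rk[m][:,1]))
p,Rt=pushpose(.115,.02,.012);go(p-0.05*Rt[:,0],Rt);go(p,Rt)
E
```

```text
board s [-0.10752914  0.07075072]
deck s [-0.13602848  0.12423941] 0.11999815085958905
t 2.55 p [0.6581 0.0961 0.297 ] R [[-0.259, -0.963, 0.078], [0.008, 0.079, 0.997], [-0.966, 0.259, -0.013]] F [-2.72 -2.38 -1.37] w 0.006
linear m [ 0.1505  0.0006 -0.0025] twist [-0.72 -0.59 -0.02]
t 2.55 p [0.6581 0.0961 0.297 ] R [[-0.259, -0.963, 0.078], [0.008, 0.079, 0.997], [-0.966, 0.259, -0.013]] F [-2.72 -2.38 -1.37] w 0.006
linear m [ 0.2005  0.0006 -0.002 ] twist [-0.72 -0.59 -0.02]
```

```bash
python3 -m creep '[{"linear":[0.04,0,-0.002],"twist":[-0.7,-0.6,0],"fingers":1},{"linear":[0.08,0,-0.002],"twist":[-0.7,-0.6,0],"fingers":1},{"linear":[0.12,0,-0.002],"twist":[-0.7,-0.6,0],"fingers":1},{"linear":[0.14,0,-0.002],"twist":[-0.7,-0.6,0],"fingers":1},{"linear":[0.15,0,-0.002],"twist":[-0.7,-0.6,0],"fingers":1},{"linear":[0.15,0,-0.002],"twist":[-0.7,-0.6,0],"fingers":1}]'
python3 - <<'E'
from h import *
p,Rt=pushpose(.115,.02,.012);go(p,Rt)
E
```

```text
time: 3.05
position: [0.6131, 0.1052, 0.1512]
tool_rot: [-1.017, 1.42, 1.366]
ft_force: [0.8, -0.2, 0.4]
grip_width: 0.006
t 3.05 p [0.6131 0.1052 0.1512] R [[-0.265, -0.962, 0.058], [0.021, 0.055, 0.998], [-0.964, 0.266, 0.006]] F [ 0.81 -0.17  0.4 ] w 0.006
linear m [ 0.0478 -0.0058 -0.0103] twist [ 0.65  0.16 -0.41]
```

```bash
python3 -m creep '[{"linear":[0,0,0],"twist":[0,0,0],"fingers":1},{"linear":[0,0,0],"twist":[0,0,0],"fingers":1},{"linear":[0,0,0],"twist":[0,0,0],"fingers":1},{"linear":[0,0,0],"twist":[0,0,0],"fingers":1}]'
python3 - <<'E'
from h import *
p,Rt=pushpose(.115,.02,.012);go(p,Rt)
E
```

```text
time: 3.38
position: [0.6159, 0.1049, 0.1546]
tool_rot: [-1.02, 1.415, 1.361]
ft_force: [-0.9, 0.7, -1.0]
grip_width: 0.006
t 3.38 p [0.6159 0.1049 0.1546] R [[-0.259, -0.964, 0.059], [0.022, 0.055, 0.998], [-0.966, 0.259, 0.007]] F [-0.9   0.71 -1.03] w 0.006
linear m [ 0.0519 -0.0036 -0.0102] twist [ 0.63  0.24 -0.04]
```

```bash
python3 -m creep '[{"linear":[0.015,-0.003,-0.008],"twist":[0.6,0.2,0],"fingers":1},{"linear":[0.03,-0.003,-0.008],"twist":[0.6,0.2,0],"fingers":1},{"linear":[0.045,-0.003,-0.008],"twist":[0.6,0.2,0],"fingers":1},{"linear":[0.052,-0.003,-0.008],"twist":[0.6,0.2,0],"fingers":1},{"linear":[0.052,-0.003,-0.008],"twist":[0.6,0.2,0],"fingers":1},{"linear":[0.052,-0.003,-0.008],"twist":[0.6,0.2,0],"fingers":1},{"linear":[0.052,-0.003,-0.008],"twist":[0.6,0.2,0],"fingers":1}]'
python3 - <<'E'
from h import *
p,Rt=pushpose(.115,.02,.012);go(p,Rt)
save('wrist','w2');save('top','t2')
import os
d=np.load('pics/w2.npy');P=cloud('wrist',d)
rk=(P-L)@np.stack([ey,U,N],1)
m=(rk[...,2]>.009)&(rk[...,2]<.016)&(rk[...,1]>.03)&(rk[...,1]<.1);print(np.percentile(rk[m][:,0],[.5,99.5]))
m=(abs(rk[...,2])<.004)&(rk[...,1]>.03)&(rk[...,1]<.12);print(np.percentile(rk[m][:,0],[.1,99.9]),np.median(rk[m][:,2]))
E
```

```text
time: 3.97
position: [0.6045, 0.0979, 0.1032]
tool_rot: [-1.015, 1.424, 1.352]
ft_force: [-0.3, 0.1, 0.6]
grip_width: 0.002
t 3.97 p [0.6045 0.0979 0.1032] R [[-0.26, -0.963, 0.068], [0.018, 0.066, 0.998], [-0.965, 0.261, 0.001]] F [-0.27  0.08  0.62] w 0.002
linear m [-0.0006 -0.001  -0.0022] twist [ 0.03  0.03 -0.1 ]
[-0.02931576  0.07448555]
[0.01588137 0.12735036] -0.00051939255416839
```

View pics/w2.png

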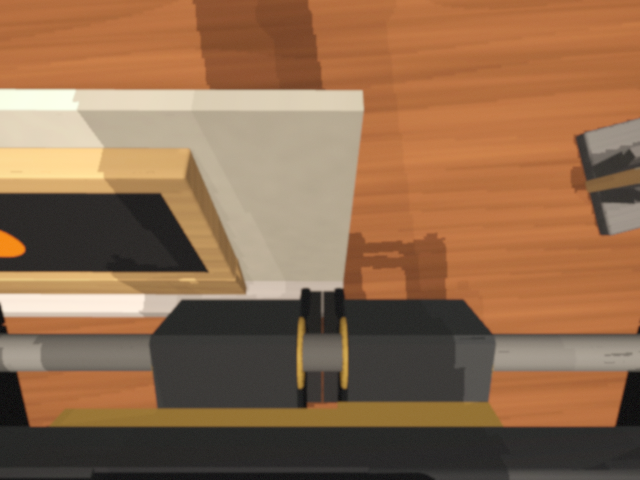

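```bash
python3 -m creep '[{"linear":[0,0,-0.008],"twist":[0,0,0],"fingers":1},{"linear":[0,0,-0.016],"twist":[0,0,0],"fingers":1},{"linear":[0,0,-0.024],"twist":[0,0,0],"fingers":1},{"linear":[0,0,-0.03],"twist":[0,0,0],"fingers":1},{"linear":[0,0,-0.036],"twist":[0,0,0],"fingers":1},{"linear":[0,0,-0.042],"twist":[0,0,0],"fingers":1},{"linear":[0,0,-0.048],"twist":[0,0,0],"fingers":1},{"linear":[0,0,-0.048],"twist":[0,0,0],"fingers":1}]'
cat >> h.py <<'E'
def brd(name):
    s=st();R0=R.from_rotvec(s['tool_rot']).as_matrix();print('tool rack-coords',np.round((np.array(s['position'])-L)@np.stack([ey,U,N],1),4))
    for c in ('wrist','top'):
        im,d=save(c,c[0]+name);P=cloud(c,d);rk=(P-L)@np.stack([ey,U,N],1)
        dark=(im.max(-1)<75)&(rk[...,2]>.007)&(rk[...,2]<.022)&(rk[...,1]>.01)&(rk[...,1]<.115)&(abs(rk[...,0])<.25)
        m=(rk[...,2]>.007)&(rk[...,2]<.022)&(rk[...,1]>.03)&(rk[...,1]<.105)&(abs(rk[...,0])<.25)
        n=(abs(rk[...,2])<.006)&(rk[...,1]>.03)&(rk[...,1]<.12)&(abs(rk[...,0])<.25)
        Q=rk[m];print(c,'board s',np.round(np.percentile(Q[:,0],[.5,99.5]),4),'n',np.median(Q[:,2]),'up max',np.nanmax(rk[(rk[...,2]>.007)&(rk[...,2]<.022)&(rk[...,1]<.13)&(abs(rk[...,0])<.25)][:,1]),'deck',np.round(np.percentile(rk[n][:,0],[.2,99.8]),4) if n.any() else '')
E
python3 - <<'E'
from h import *
brd('3')
E
```

```text
time: 4.73
position: [0.6002, 0.0477, 0.102]
tool_rot: [-1.013, 1.427, 1.351]
ft_force: [-0.2, -0.3, -0.5]
grip_width: 0.006
t 4.73 p [0.6002 0.0477 0.102 ] R [[-0.262, -0.963, 0.07], [0.017, 0.068, 0.998], [-0.965, 0.262, -0.001]] F [-0.22 -0.31 -0.48] w 0.006
tool rack-coords [0.0668 0.0276 0.0171]
wrist board s [-0.0753  0.0748] n 0.011723080502906609 up max 0.11272735104744061 deck [-0.0318  0.1283]
top board s [-0.1035  0.0159] n 0.011457647257888575 up max 0.11699173051594072 deck [-0.1312  0.013 ]
```

View pics/w3.png

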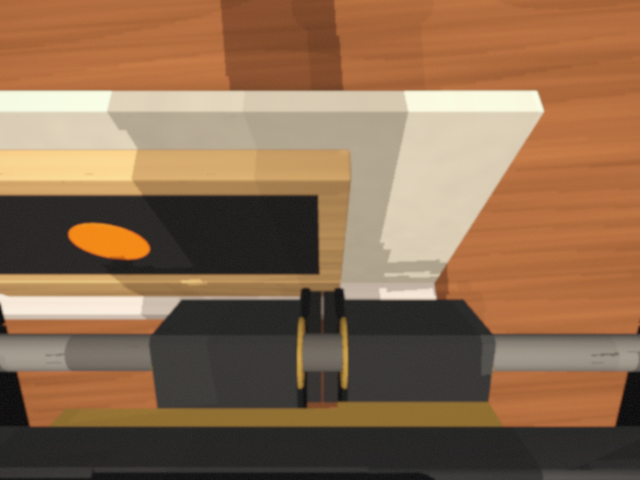

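Run:
```python
from h import *
im,d=save('side','s3')
c=im[150:390,200:500];cv2.imwrite('pics/s3c.png',cv2.cvtColor(cv2.resize(c,None,fx=2.5,fy=2.5,interpolation=cv2.INTER_CUBIC),cv2.COLOR_RGB2BGR))
s=readout.get_state();R0=R.from_rotvec(s['tool_rot']).as_matrix()
P=cloud('side',d);T=(P-np.array(s['position']))@R0
for lo,hi in [(0,.012),(-.012,0),(-.03,-.012),(-.05,-.03),(-.06,-.05),(-.08,-.06)]:
    m=(T[...,0]>lo)&(T[...,0]<hi)&(abs(T[...,1])<.03)&(abs(T[...,2])<.03)&(im.max(-1)<90)
    if m.any(): Q=T[m];print(lo,hi,m.sum(),np.round(Q.min(0),4),np.round(Q.max(0),4))
```

```text
-0.03 -0.012 79 [-0.0299 -0.0091 -0.0135] [-0.0161  0.0122  0.007 ]
-0.05 -0.03 131 [-0.0499 -0.0105 -0.0156] [-0.0301  0.0113  0.0076]
-0.06 -0.05 77 [-0.06   -0.0101 -0.0176] [-0.0502  0.0121  0.0099]
-0.08 -0.06 61 [-0.0797 -0.0058 -0.0279] [-0.0601  0.012   0.0092]
```

View pics/s3c.png

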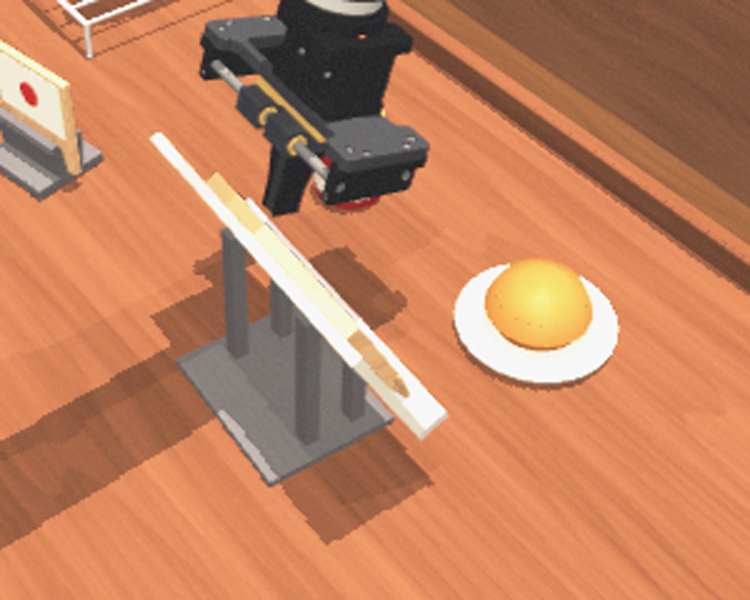

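View pics/t3.png

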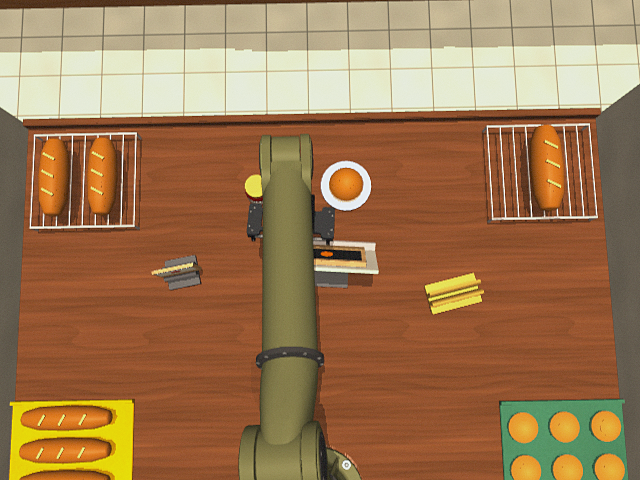

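```bash
python3 -m creep '[{"linear":[0,0,0.02],"twist":[0,0,0],"fingers":1},{"linear":[0,0,0.05],"twist":[0,0,0],"fingers":1},{"linear":[0,0,0.08],"twist":[0,0,0],"fingers":1},{"linear":[0,0,0.1],"twist":[0,0,0],"fingers":1},{"linear":[0,0,0.1],"twist":[0,0,0],"fingers":1},{"linear":[0,0,0.1],"twist":[0,0,0],"fingers":1}]' ;python3 - <<'E'
from h import *
im,d=save('side','s4')
c=im[150:390,200:500];cv2.imwrite('pics/s4c.png',cv2.cvtColor(cv2.resize(c,None,fx=2.5,fy=2.5,interpolation=cv2.INTER_CUBIC),cv2.COLOR_RGB2BGR))
s=st();R0=R.from_rotvec(s['tool_rot']).as_matrix()
P=cloud('side',d);T=(P-np.array(s['position']))@R0
for lo,hi in [(0.006,.014),(0,.006),(-.006,0),(-.012,-.006),(-.03,-.012),(-.05,-.03),(-.06,-.05),(-.08,-.06)]:
    m=(T[...,0]>lo)&(T[...,0]<hi)&(abs(T[...,1])<.03)&(abs(T[...,2])<.03)&(im.max(-1)<90)
    if m.any(): Q=T[m];print(lo,hi,m.sum(),np.round(Q.min(0),4),np.round(Q.max(0),4))
im,d=save('wrist','w4');P=cloud('wrist',d);T=(P-np.array(s['position']))@R0
for v in range(284,310,3): print(v,[np.round(T[v,u]*1000).tolist() for u in (303,308,322,338)])
E
```

```text
time: 5.38
position: [0.6065, 0.1523, 0.1018]
tool_rot: [-1.017, 1.424, 1.357]
ft_force: [0.6, -0.2, 0.2]
grip_width: 0.003
t 5.43 p [0.6069 0.15   0.1018] R [[-0.262, -0.963, 0.067], [0.017, 0.065, 0.998], [-0.965, 0.263, -0.0]] F [-0.01  0.14  0.75] w 0.007
-0.03 -0.012 78 [-0.0297 -0.0107 -0.0115] [-0.0168  0.0119  0.009 ]
-0.05 -0.03 113 [-0.0496 -0.01   -0.0131] [-0.0301  0.0125  0.01  ]
-0.06 -0.05 65 [-0.0597 -0.0118 -0.0149] [-0.05    0.0121  0.0144]
-0.08 -0.06 67 [-0.0768 -0.0081 -0.0182] [-0.0601  0.0121  0.0136]
284 [[96.0, -31.0, -16.0], [96.0, -31.0, -13.0], [96.0, -32.0, -3.0], [96.0, -31.0, 9.0]]
287 [[-15.0, 10.0, -11.0], [96.0, -34.0, -13.0], [96.0, -34.0, -3.0], [-17.0, 10.0, 5.0]]
290 [[-20.0, 10.0, -10.0], [-20.0, 11.0, -8.0], [96.0, -36.0, -3.0], [-19.0, 10.0, 4.0]]
293 [[-22.0, 10.0, -10.0], [-23.0, 10.0, -8.0], [93.0, -37.0, -3.0], [-22.0, 10.0, 4.0]]
296 [[-26.0, 10.0, -10.0], [-27.0, 11.0, -8.0], [95.0, -40.0, -3.0], [-27.0, 11.0, 4.0]]
299 [[-29.0, 10.0, -10.0], [-29.0, 10.0, -8.0], [94.0, -42.0, -3.0], [-31.0, 11.0, 4.0]]
302 [[-32.0, 10.0, -10.0], [-32.0, 10.0, -8.0], [93.0, -44.0, -3.0], [-32.0, 10.0, 4.0]]
305 [[-36.0, 11.0, -10.0], [-35.0, 10.0, -8.0], [93.0, -47.0, -3.0], [-36.0, 11.0, 4.0]]
308 [[-37.0, 10.0, -9.0], [-38.0, 10.0, -8.0], [93.0, -49.0, -3.0], [-38.0, 10.0, 4.0]]
```

View pics/s4c.png

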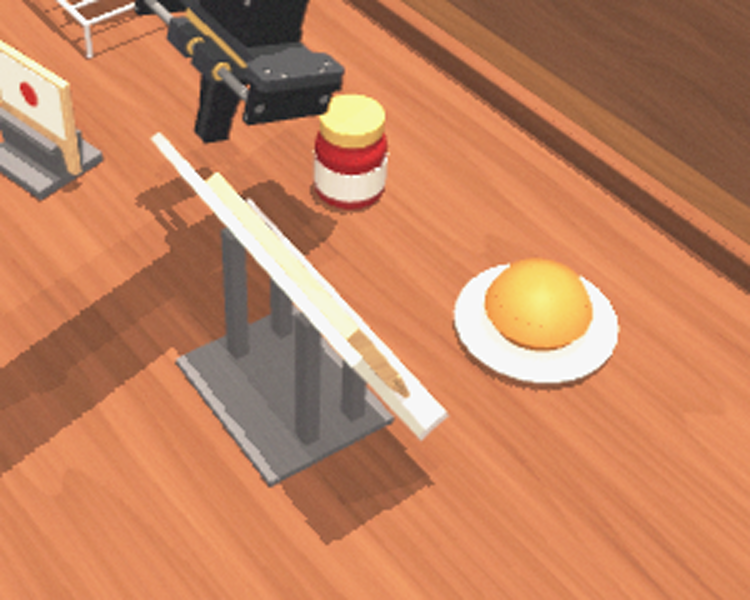

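```bash
sed -i 's/return tip-0.011\*Rt/return tip+0.0155*Rt/' h.py
python3 - <<'E'
from h import *
p,Rt=pushpose(.112,.018,.0105);go(p,Rt)
E
```

```text
t 5.48 p [0.6071 0.1486 0.1019] R [[-0.262, -0.963, 0.069], [0.017, 0.067, 0.998], [-0.965, 0.262, -0.001]] F [ 0.    0.44 -0.86] w 0.007
linear m [ 0.027  -0.0019 -0.0559] twist [-0.02 -0.06 -0.21]
```

```bash
python3 -m creep '[{"linear":[0.014,-0.002,0],"twist":[0,0,0],"fingers":1},{"linear":[0.027,-0.002,-0.005],"twist":[0,0,0],"fingers":1},{"linear":[0.027,-0.002,-0.02],"twist":[0,0,0],"fingers":1},{"linear":[0.027,-0.002,-0.04],"twist":[0,0,0],"fingers":1},{"linear":[0.027,-0.002,-0.056],"twist":[0,0,0],"fingers":1},{"linear":[0.027,-0.002,-0.056],"twist":[0,0,0],"fingers":1},{"linear":[0.027,-0.002,-0.056],"twist":[0,0,0],"fingers":1}]'
python3 - <<'E'
from h import *
p,Rt=pushpose(.112,.018,.0105);go(p,Rt);brd('5')
E
```

```text
time: 6.07
position: [0.5987, 0.0913, 0.0762]
tool_rot: [-1.012, 1.427, 1.349]
ft_force: [-0.6, 0.8, 0.1]
grip_width: 0.001
t 6.07 p [0.5987 0.0913 0.0762] R [[-0.261, -0.963, 0.073], [0.019, 0.07, 0.997], [-0.965, 0.261, -0.0]] F [-0.59  0.8   0.14] w 0.001
linear m [0.001  0.0006 0.0018] twist [-0.24  0.04 -0.15]
t 6.07 p [0.5987 0.0913 0.0762] R [[-0.261, -0.963, 0.073], [0.019, 0.07, 0.997], [-0.965, 0.261, -0.0]] F [-0.59  0.8   0.14] w 0.001
tool rack-coords [0.1102 0.0069 0.001 ]
wrist board s [-0.0123  0.1174] n 0.011571820604336647 up max 0.11274334477911259 deck [0.033  0.1293]
top board s [-0.1034  0.062 ] n 0.011405538931987178 up max 0.11825073594147543 deck [-0.131  0.056]
```

View pics/w5.png

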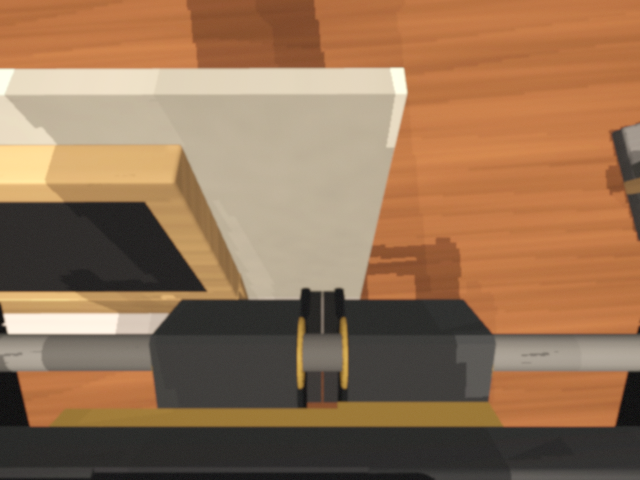

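```bash
python3 -m creep '[{"linear":[0,0,-0.008],"twist":[0,0,0],"fingers":1},{"linear":[0,0,-0.016],"twist":[0,0,0],"fingers":1},{"linear":[0,0,-0.022],"twist":[0,0,0],"fingers":1},{"linear":[0,0,-0.028],"twist":[0,0,0],"fingers":1},{"linear":[0,0,-0.034],"twist":[0,0,0],"fingers":1},{"linear":[0,0,-0.04],"twist":[0,0,0],"fingers":1},{"linear":[0,0,-0.046],"twist":[0,0,0],"fingers":1},{"linear":[0,0,-0.052],"twist":[0,0,0],"fingers":1}]'
python3 - <<'E'
from h import *
brd('6')
E
```

```text
time: 6.83
position: [0.5944, 0.0418, 0.0754]
tool_rot: [-1.014, 1.425, 1.353]
ft_force: [-0.4, 0.9, -0.2]
grip_width: 0.005
t 6.83 p [0.5944 0.0418 0.0754] R [[-0.262, -0.963, 0.068], [0.018, 0.066, 0.998], [-0.965, 0.262, 0.0]] F [-0.42  0.89 -0.23] w 0.005
tool rack-coords [ 0.0605  0.0066 -0.0001]
wrist board s [-0.0643  0.063 ] n 0.011777376170444701 up max 0.11289630030521947 deck [-0.0196  0.1256]
top board s [-0.1292  0.008 ] n 0.011407013198883743 up max 0.11803623966200008 deck [-0.1296  0.1284]
```

View pics/w6.png

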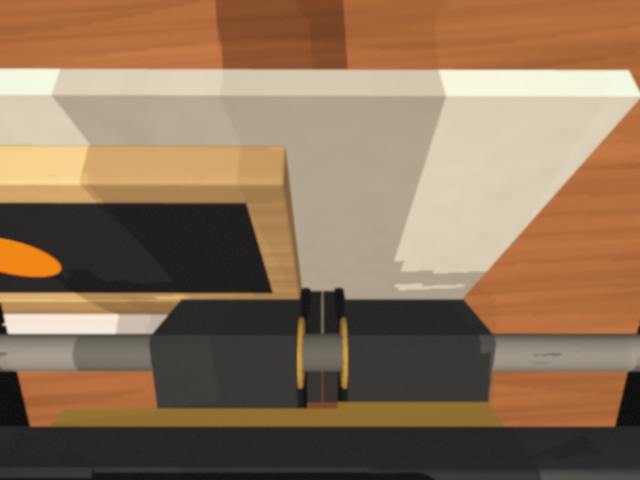

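```bash
python3 -m creep '[{"linear":[0,0,-0.006],"twist":[0,0,0],"fingers":1},{"linear":[0,0,-0.012],"twist":[0,0,0],"fingers":1},{"linear":[0,0,-0.018],"twist":[0,0,0],"fingers":1},{"linear":[0,0,-0.024],"twist":[0,0,0],"fingers":1},{"linear":[0,0,-0.03],"twist":[0,0,0],"fingers":1},{"linear":[0,0,-0.036],"twist":[0,0,0],"fingers":1},{"linear":[0,0,-0.042],"twist":[0,0,0],"fingers":1},{"linear":[0,0,-0.046],"twist":[0,0,0],"fingers":1}]'
python3 - <<'E'
from h import *
brd('7')
E
```

```text
time: 7.6
position: [0.5913, -0.0048, 0.0754]
tool_rot: [-1.014, 1.426, 1.352]
ft_force: [0.2, 0.5, 0.1]
grip_width: 0.006
t 7.6 p [ 0.5913 -0.0048  0.0754] R [[-0.262, -0.963, 0.069], [0.018, 0.067, 0.998], [-0.965, 0.262, -0.0]] F [0.16 0.49 0.13] w 0.006
tool rack-coords [ 0.0138  0.0066 -0.    ]
wrist board s [-0.1099  0.0173] n 0.011744459890445046 up max 0.11320810393058815 deck [-0.0651  0.125 ]
top board s [-0.1751 -0.0388] n 0.011348717461427524 up max 0.11953826313487813 deck [-0.1745  0.1282]
```

View pics/t7.png

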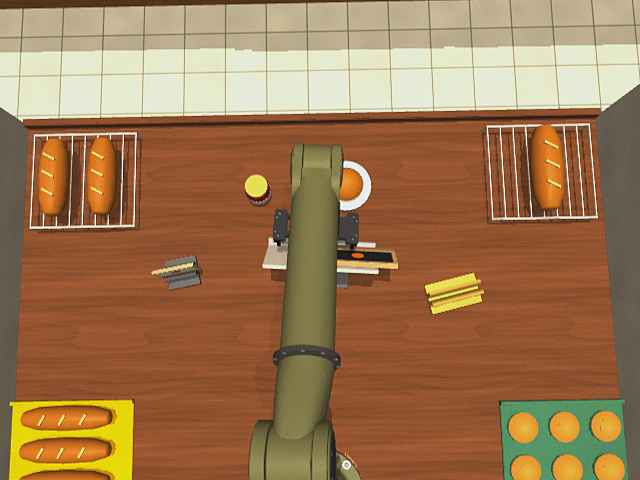

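```bash
python3 -m creep '[{"linear":[0,0,-0.004],"twist":[0,0,0],"fingers":1},{"linear":[0,0,-0.008],"twist":[0,0,0],"fingers":1},{"linear":[0,0,-0.008],"twist":[0,0,0],"fingers":1},{"linear":[0,0,0.005],"twist":[0,0,0],"fingers":1},{"linear":[0,0,0.025],"twist":[0,0,0],"fingers":1},{"linear":[-0.04,0,0.025],"twist":[0,0,0],"fingers":1},{"linear":[-0.08,0,0.025],"twist":[0,0,0],"fingers":0},{"linear":[-0.12,0,0.025],"twist":[0,0,0],"fingers":-1}]'
python3 - <<'E'
from h import *
brd('8')
E
```

```text
time: 8.37
position: [0.6241, 0.0212, 0.1922]
tool_rot: [-1.015, 1.426, 1.356]
ft_force: [1.0, -0.5, 0.3]
grip_width: 0.085
t 8.37 p [0.6241 0.0212 0.1922] R [[-0.264, -0.962, 0.066], [0.018, 0.064, 0.998], [-0.964, 0.264, 0.0]] F [ 1.03 -0.54  0.26] w 0.085
tool rack-coords [0.042  0.0951 0.0821]
wrist board s [-0.1718  0.1258] n 0.019977748952014943 up max 0.12999999601364903 deck 
top board s [-0.1821 -0.0155] n 0.01143724407098984 up max 0.11891885832544659 deck [-0.1816  0.1283]
```

```bash
cat >> h.py <<'E'
def grasp(sv,up,off,sg,nn=0.0058):
    Rt=rot(-U,sg*N);return L+ey*sv+U*(up+off)+N*nn+0.0345*Rt[:,0],Rt
E
python3 - <<'E'
from h import *
print(np.round(readout.get_state()['joint_positions'],3))
for sg in (1,-1):
    p,Rt=grasp(-.157,.084,.13,sg);print(p);go(p,Rt)
E
```

```text
[-0.209  0.494  0.228  1.269 -0.125  1.643  1.518]
[ 0.50371932 -0.16995537  0.2308263 ]
t 8.47 p [0.6291 0.0204 0.1985] R [[-0.249, -0.966, 0.067], [0.018, 0.064, 0.998], [-0.968, 0.25, 0.002]] F [ 0.66 -0.92 -0.17] w 0.164
linear m [-0.0036  0.117  -0.1983] twist [ 85.56 -33.15 -33.32]
[ 0.50371932 -0.16995537  0.2308263 ]
t 8.47 p [0.6291 0.0204 0.1985] R [[-0.249, -0.966, 0.067], [0.018, 0.064, 0.998], [-0.968, 0.25, 0.002]] F [ 0.66 -0.92 -0.17] w 0.164
linear m [-0.0036  0.117  -0.1983] twist [-85.39  33.31 -33.13]
```

```bash
python3 -m creep '[{"linear":[-0.04,0,-0.02],"twist":[7,-2,-2],"fingers":-1},{"linear":[-0.08,0.02,-0.06],"twist":[13,-5,-5],"fingers":-1},{"linear":[-0.08,0.05,-0.1],"twist":[19,-7,-7],"fingers":-1},{"linear":[-0.08,0.08,-0.14],"twist":[26,-10,-10],"fingers":-1},{"linear":[-0.08,0.1,-0.18],"twist":[32,-12,-12],"fingers":-1},{"linear":[-0.08,0.117,-0.198],"twist":[38,-15,-15],"fingers":-1},{"linear":[-0.08,0.117,-0.198],"twist":[44,-17,-17],"fingers":-1},{"linear":[-0.08,0.117,-0.198],"twist":[50,-19,-19],"fingers":-1}]'
python3 - <<'E'
from h import *
p,Rt=grasp(-.157,.084,.13,1);go(p,Rt)
E
```

```text
time: 9.13
position: [0.5163, -0.1784, 0.3009]
tool_rot: [-0.38, 1.31, 0.497]
ft_force: [0.0, -0.7, -0.5]
grip_width: 0.769
t 9.13 p [ 0.5163 -0.1784  0.3009] R [[0.179, -0.548, 0.817], [0.132, 0.836, 0.532], [-0.975, 0.013, 0.222]] F [ 0.04 -0.66 -0.53] w 0.769
linear m [ 0.0671  0.013  -0.0213] twist [ 34.68 -14.88 -13.66]
```

```bash
python3 -m creep '[{"linear":[0.02,0.006,-0.01],"twist":[7,-3,-2.7],"fingers":-1},{"linear":[0.03,0.013,-0.021],"twist":[14,-6,-5.4],"fingers":-1},{"linear":[0.03,0.013,-0.021],"twist":[20,-9,-8],"fingers":-1},{"linear":[0.03,0.013,-0.021],"twist":[27,-12,-11],"fingers":-1},{"linear":[0.03,0.013,-0.021],"twist":[34.7,-14.9,-13.7],"fingers":-1},{"linear":[0.03,0.013,-0.021],"twist":[34.7,-14.9,-13.7],"fingers":-1},{"linear":[0.03,0.013,-0.021],"twist":[34.7,-14.9,-13.7],"fingers":-1},{"linear":[0.03,0.013,-0.021],"twist":[34.7,-14.9,-13.7],"fingers":-1}]'
python3 - <<'E'
from h import *
print(np.round(readout.get_state()['joint_positions'],3))
p,Rt=grasp(-.157,.084,.13,1);go(p,Rt);brd('9')
E
```

```text
time: 9.8
position: [0.5054, -0.1694, 0.2639]
tool_rot: [0.031, 1.09, -0.046]
ft_force: [-1.8, 0.2, 0.5]
grip_width: 0.999
[ 0.579 -0.302 -0.157  2.049 -0.265  0.953  0.472]
t 9.8 p [ 0.5054 -0.1694  0.2639] R [[0.462, 0.052, 0.885], [-0.022, 0.999, -0.047], [-0.887, 0.002, 0.463]] F [-1.76  0.16  0.48] w 0.999
linear m [ 0.0286 -0.0007 -0.0168] twist [ 0.77 -0.45 -0.56]
t 9.8 p [ 0.5054 -0.1694  0.2639] R [[0.462, 0.052, 0.885], [-0.022, 0.999, -0.047], [-0.887, 0.002, 0.463]] F [-1.76  0.16  0.48] w 0.999
tool rack-coords [-0.1563  0.2079  0.0228]
wrist board s [-0.1825 -0.0068] n 0.010277672851729217 up max 0.11307437002956962 deck [-0.1841 -0.0028]
top board s [-0.1566 -0.0038] n 0.011548128447872816 up max 0.11839993074966194 deck [-0.1365  0.1282]
```

View pics/w9.png

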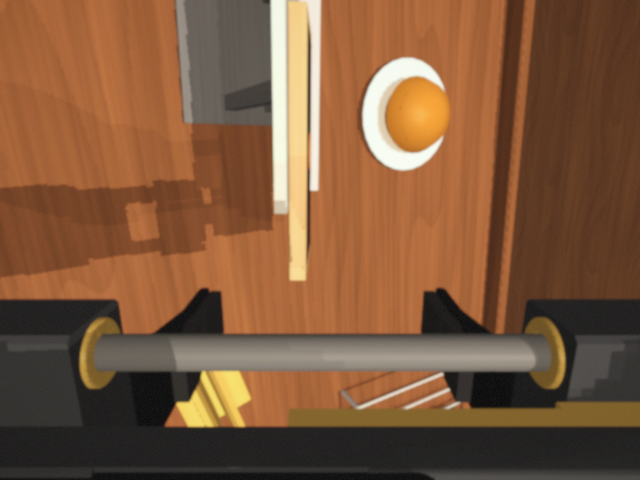

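View pics/t9.png

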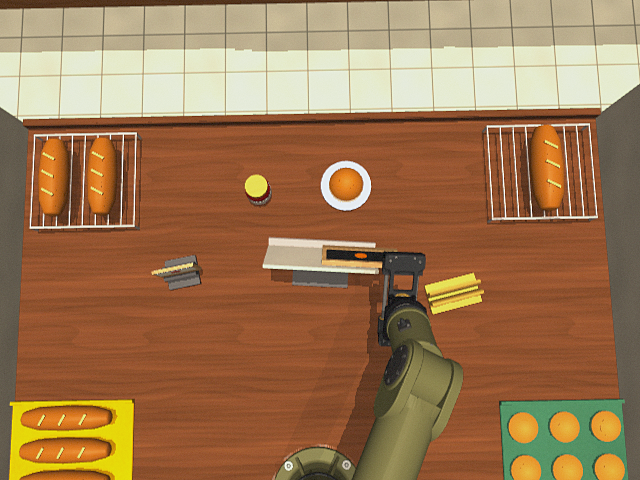

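```bash
python3 -m creep '[{"linear":[0.025,0,0],"twist":[0,0,0],"fingers":-1},{"linear":[0.05,0,-0.005],"twist":[0,0,0],"fingers":-1},{"linear":[0.07,0,-0.012],"twist":[0.7,-0.4,-0.5],"fingers":-1},{"linear":[0.08,0,-0.017],"twist":[0.7,-0.4,-0.5],"fingers":-1},{"linear":[0.08,0,-0.017],"twist":[0.7,-0.4,-0.5],"fingers":-1},{"linear":[0.08,0,-0.017],"twist":[0.7,-0.4,-0.5],"fingers":-1}]'
python3 - <<'E'
from h import *
print(np.round(readout.get_state()['joint_positions'],3))
p,Rt=grasp(-.157,.084,0,1);go(p,Rt);brd('10')
E
```

```text
time: 10.4
position: [0.5271, -0.1713, 0.1854]
tool_rot: [0.036, 1.083, -0.059]
ft_force: [0.6, 0.1, 0.9]
grip_width: 0.996
[ 0.558 -0.207 -0.174  2.138 -0.265  0.757  0.465]
t 10.4 p [ 0.5271 -0.1713  0.1854] R [[0.467, 0.065, 0.882], [-0.03, 0.998, -0.058], [-0.884, 0.0, 0.468]] F [0.6  0.11 0.87] w 0.996
linear m [ 0.0788 -0.0004  0.0008] twist [ 0.15 -0.1  -0.11]
t 10.4 p [ 0.5271 -0.1713  0.1854] R [[0.467, 0.065, 0.882], [-0.03, 0.998, -0.058], [-0.884, 0.0, 0.468]] F [0.6  0.11 0.87] w 0.996
tool rack-coords [-0.1568  0.1283  0.0052]
wrist board s [-0.1653 -0.0294] n 0.012638379784225873 up max 0.11443024971421258 deck [-0.1835 -0.0284]
top board s [-0.1348 -0.0038] n 0.011445128853315768 up max 0.11730335635708433 deck [-0.1768  0.1282]
```

View pics/w10.png

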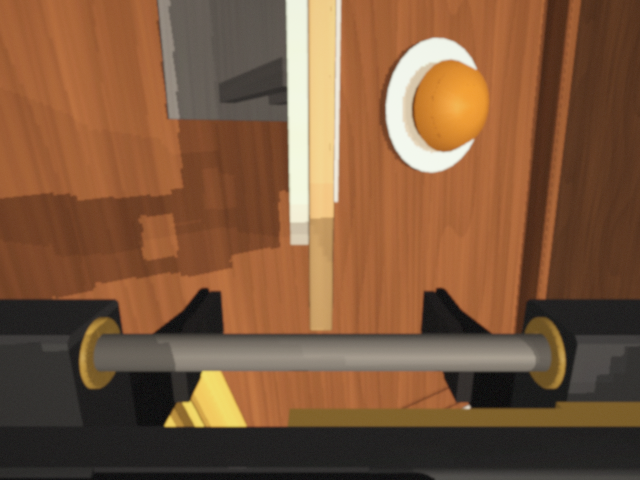

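```bash
python3 -m creep '[{"linear":[0.02,0,0],"twist":[0,0,0],"fingers":-1},{"linear":[0.04,0,0.001],"twist":[0,0,0],"fingers":-1},{"linear":[0.055,0,0.001],"twist":[0,0,0],"fingers":-1},{"linear":[0.07,0,0.001],"twist":[0,0,0],"fingers":-1},{"linear":[0.079,0,0.001],"twist":[0,0,0],"fingers":-1},{"linear":[0.079,0,0.001],"twist":[0,0,0],"fingers":-1},{"linear":[0.079,0,0.001],"twist":[0,0,0],"fingers":-1}]'
python3 - <<'E'
from h import *
print(np.round(readout.get_state()['joint_positions'],3))
p,Rt=grasp(-.157,.084,0,1);go(p,Rt);save('wrist','w11');save('side','s11')
E
```

```text
time: 11.08
position: [0.5653, -0.1748, 0.1169]
tool_rot: [0.036, 1.082, -0.06]
ft_force: [-0.6, -0.0, 0.9]
grip_width: 1.001
[ 0.545 -0.047 -0.204  2.149 -0.25   0.58   0.45 ]
t 11.08 p [ 0.5653 -0.1748  0.1169] R [[0.468, 0.067, 0.881], [-0.032, 0.998, -0.059], [-0.883, -0.0, 0.469]] F [-0.58 -0.    0.87] w 1.001
linear m [ 0.0004  0.0006 -0.001 ] twist [ 0.1  -0.02 -0.04]
```

View pics/w11.png

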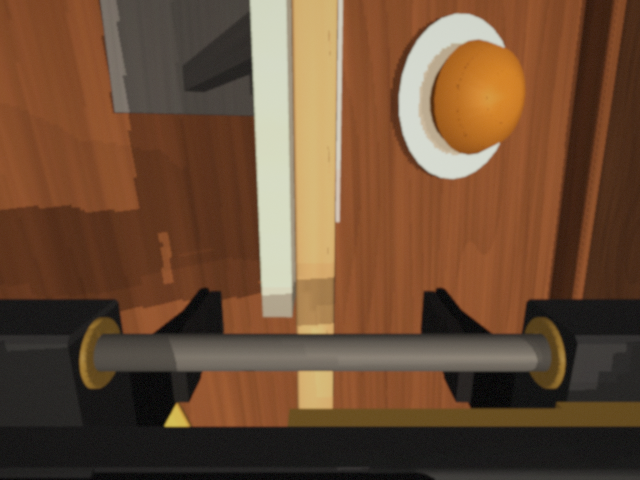

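View pics/s11.png

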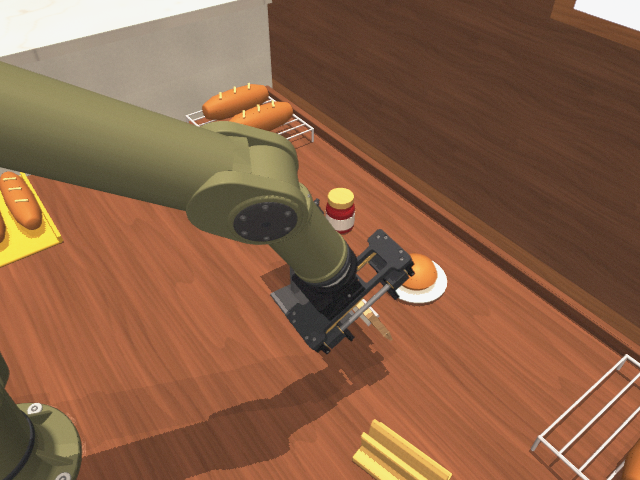

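```bash
python3 -m creep '[{"linear":[0,0,-0.001],"twist":[0,0,0],"fingers":0.3},{"linear":[0,0,-0.001],"twist":[0,0,0],"fingers":0.6},{"linear":[0,0,-0.001],"twist":[0,0,0],"fingers":1},{"linear":[0,0,-0.001],"twist":[0,0,0],"fingers":1},{"linear":[0,0,-0.001],"twist":[0,0,0],"fingers":1},{"linear":[0,0,-0.001],"twist":[0,0,0],"fingers":1},{"linear":[0,0,-0.001],"twist":[0,0,0],"fingers":1},{"linear":[0,0,-0.001],"twist":[0,0,0],"fingers":1}]' 12; python3 -m creep '[{"linear":[0,0,0],"twist":[0,0,0],"fingers":1},{"linear":[0,0,0],"twist":[0,0,0],"fingers":1},{"linear":[0,0,0],"twist":[0,0,0],"fingers":1},{"linear":[0,0,0],"twist":[0,0,0],"fingers":1}]' 55
python3 - <<'E'
from h import *
st();save('wrist','w12')
E
```

```text
time: 11.85
position: [0.564, -0.1747, 0.1157]
tool_rot: [0.036, 1.083, -0.061]
ft_force: [0.0, -0.2, 0.6]
grip_width: 0.477
time: 12.18
position: [0.564, -0.1747, 0.1157]
tool_rot: [0.036, 1.083, -0.061]
ft_force: [0.6, -0.3, -0.2]
grip_width: 0.172
t 12.18 p [ 0.564  -0.1747  0.1157] R [[0.468, 0.067, 0.881], [-0.032, 0.998, -0.059], [-0.883, -0.0, 0.469]] F [ 0.6  -0.32 -0.24] w 0.172
```

View pics/w12.png

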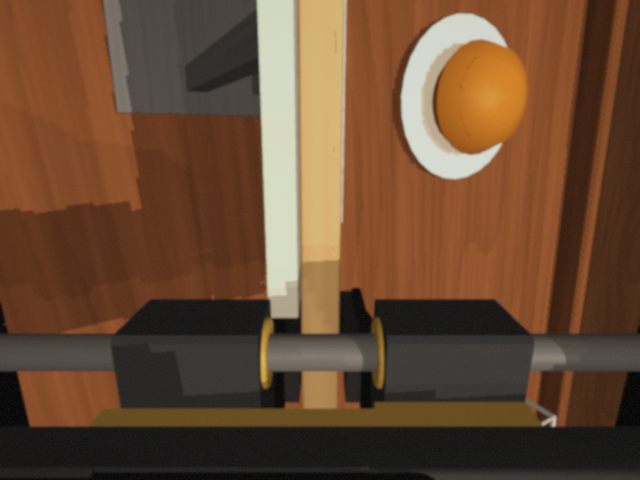

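```bash
python3 -m creep '[{"linear":[0,0,0],"twist":[0,0,0],"fingers":1},{"linear":[0,0,0],"twist":[0,0,0],"fingers":1},{"linear":[0,0,0],"twist":[0,0,0],"fingers":1},{"linear":[0,0,0],"twist":[0,0,0],"fingers":1}]' 55; python3 -m creep '[{"linear":[0,0,0],"twist":[0,0,0],"fingers":1},{"linear":[0,0,0],"twist":[0,0,0],"fingers":1}]' 55
python3 - <<'E'
from h import *
brd('13')
E
```

```text
time: 12.57
position: [0.5639, -0.1747, 0.1157]
tool_rot: [0.036, 1.083, -0.061]
ft_force: [-0.1, 0.3, -0.4]
grip_width: 0.134
time: 12.73
position: [0.5639, -0.1747, 0.1157]
tool_rot: [0.036, 1.083, -0.061]
ft_force: [-0.1, -0.5, -0.2]
grip_width: 0.134
t 12.73 p [ 0.5639 -0.1747  0.1157] R [[0.467, 0.067, 0.881], [-0.032, 0.998, -0.059], [-0.883, -0.0, 0.469]] F [-0.07 -0.53 -0.24] w 0.134
tool rack-coords [-0.1576  0.0495  0.005 ]
wrist board s [-0.1493 -0.0542] n 0.016568024259029455 up max 0.12964826498060716 deck [-0.1722 -0.0509]
top board s [-0.1808 -0.0038] n 0.011702544788248948 up max 0.11756206985368277 deck [-0.1229  0.1281]
```

```bash
python3 -m creep '[{"linear":[-0.004,0,0.002],"twist":[0,0,0],"fingers":1},{"linear":[-0.009,0,0.005],"twist":[0,0,0],"fingers":1},{"linear":[-0.018,0,0.009],"twist":[0,0,0],"fingers":1},{"linear":[-0.026,0,0.014],"twist":[0,0,0],"fingers":1},{"linear":[-0.035,0,0.019],"twist":[0,0,0],"fingers":1},{"linear":[-0.035,0,0.019],"twist":[0,0,0],"fingers":1}]' 55
python3 - <<'E'
from h import *
st();save('wrist','w14');save('top','t14');save('side','s14')
E
```

```text
time: 13.33
position: [0.5664, -0.1755, 0.1596]
tool_rot: [0.035, 1.077, -0.062]
ft_force: [1.2, -0.2, -1.0]
grip_width: 0.132
t 13.33 p [ 0.5664 -0.1755  0.1596] R [[0.472, 0.067, 0.879], [-0.034, 0.998, -0.058], [-0.881, -0.002, 0.474]] F [ 1.19 -0.22 -0.97] w 0.132
```

View pics/w14.png

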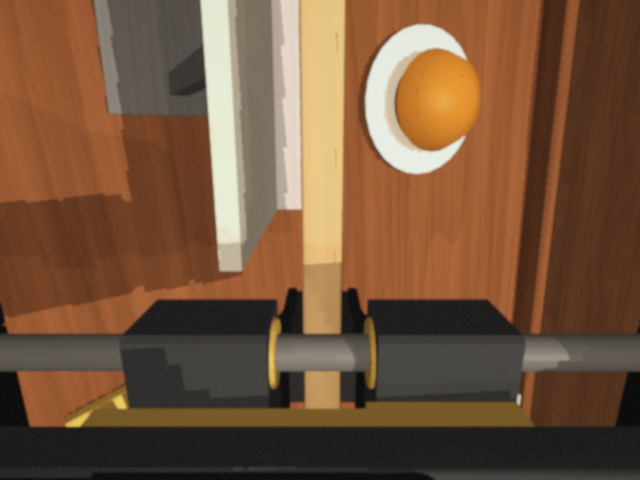

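View pics/t14.png

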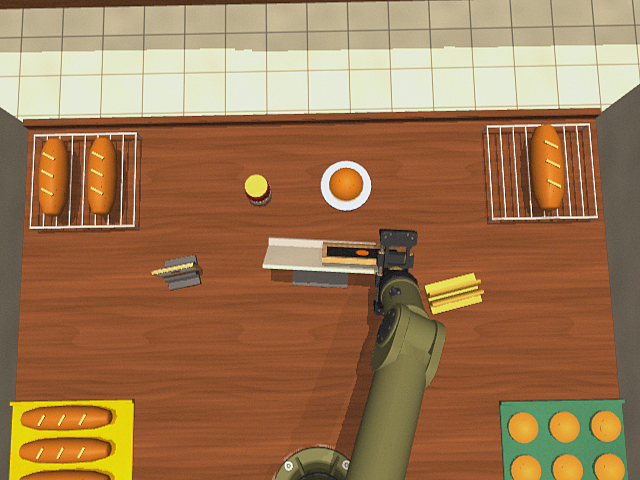

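```bash
python3 -m creep '[{"linear":[-0.01,0,0.005],"twist":[0,0,0],"fingers":1},{"linear":[-0.025,0,0.013],"twist":[0,0,0],"fingers":1},{"linear":[-0.045,0,0.024],"twist":[0,0,0],"fingers":1},{"linear":[-0.065,0,0.035],"twist":[0,0,0],"fingers":1},{"linear":[-0.085,0,0.045],"twist":[0,0,0],"fingers":1},{"linear":[-0.1,0,0.053],"twist":[0,0,0],"fingers":1},{"linear":[-0.11,0,0.058],"twist":[0,0,0],"fingers":1},{"linear":[-0.115,0,0.061],"twist":[0,0,0],"fingers":1}]' 55
cat >> h.py <<'E'
H=np.array([0.4765,-0.3485,0.012]);HY=13.4
def place(h,yc=0.0656,bot=0.0495,yaw=HY,dx=0,dy=0,H=H):
    w=np.radians(yaw);hy=np.array([-np.sin(w),np.cos(w),0]);hx=np.array([np.cos(w),np.sin(w),0])
    Rt=rot(-ez,hx);return H+ez*(h+bot)-Rt[:,1]*yc+hx*dx+hy*dy,Rt
E
python3 - <<'E'
from h import *
print(np.round(readout.get_state()['joint_positions'],3))
p,Rt=place(.18);print(p);go(p,Rt)
E
```

```text
time: 14.15
position: [0.5647, -0.1748, 0.2871]
tool_rot: [0.036, 1.081, -0.061]
ft_force: [1.4, -0.5, -1.4]
grip_width: 0.133
[ 0.561 -0.189 -0.195  1.918 -0.213  0.947  0.378]
[ 0.49170266 -0.4123141   0.2415    ]
t 14.15 p [ 0.5647 -0.1748  0.2871] R [[0.469, 0.067, 0.881], [-0.032, 0.998, -0.059], [-0.883, -0.001, 0.47]] F [ 1.38 -0.46 -1.43] w 0.133
linear m [ 0.0136 -0.2418 -0.0717] twist [-16.9   27.8    4.25]
```

```bash
python3 -m creep '[{"linear":[0,-0.01,-0.003],"twist":[-1,1.5,0.2],"fingers":1},{"linear":[0,-0.025,-0.008],"twist":[-2,3.5,0.5],"fingers":1},{"linear":[0,-0.045,-0.013],"twist":[-4,6.5,1],"fingers":1},{"linear":[0,-0.065,-0.02],"twist":[-6,10,1.5],"fingers":1},{"linear":[0,-0.085,-0.025],"twist":[-8,13,2],"fingers":1},{"linear":[0,-0.105,-0.032],"twist":[-10,16.5,2.5],"fingers":1},{"linear":[0,-0.125,-0.038],"twist":[-12,20,3],"fingers":1},{"linear":[0,-0.14,-0.042],"twist":[-13,21.5,3.3],"fingers":1}]' 55
python3 - <<'E'
from h import *
p,Rt=place(.18);go(p,Rt)
E
```

```text
time: 14.82
position: [0.5177, -0.3132, 0.2638]
tool_rot: [-0.13, 1.462, 0.128]
ft_force: [0.4, 0.2, -1.3]
grip_width: 0.135
t 14.82 p [ 0.5177 -0.3132  0.2638] R [[0.105, -0.166, 0.981], [0.008, 0.986, 0.166], [-0.994, -0.01, 0.104]] F [ 0.4   0.18 -1.29] w 0.135
linear m [ 0.0187 -0.0932 -0.0442] twist [-3.82  5.98  0.77]
```

```bash
python3 -m creep '[{"linear":[0,-0.015,-0.005],"twist":[-1,1.5,0.2],"fingers":1},{"linear":[0.005,-0.035,-0.015],"twist":[-2,3,0.4],"fingers":1},{"linear":[0.01,-0.055,-0.025],"twist":[-3,4.5,0.6],"fingers":1},{"linear":[0.015,-0.075,-0.035],"twist":[-3.8,6,0.8],"fingers":1},{"linear":[0.018,-0.088,-0.042],"twist":[-3.8,6,0.8],"fingers":1},{"linear":[0.018,-0.093,-0.044],"twist":[-3.8,6,0.8],"fingers":1},{"linear":[0.018,-0.093,-0.044],"twist":[-3.8,6,0.8],"fingers":1},{"linear":[0.018,-0.093,-0.044],"twist":[-3.8,6,0.8],"fingers":1}]' 55
python3 - <<'E'
from h import *
p,Rt=place(.18);go(p,Rt)
for c in ('wrist','side','top'): save(c,c[0]+'15')
E
```

```text
time: 15.48
position: [0.4923, -0.4099, 0.2444]
tool_rot: [-0.182, 1.558, 0.182]
ft_force: [0.6, 0.4, -0.2]
grip_width: 0.136
t 15.48 p [ 0.4923 -0.4099  0.2444] R [[0.005, -0.23, 0.973], [0.001, 0.973, 0.23], [-1.0, -0.001, 0.005]] F [ 0.6   0.39 -0.2 ] w 0.136
linear m [ 0.0029 -0.0022 -0.0011] twist [-0.11  0.29  0.04]
```

View pics/w15.png

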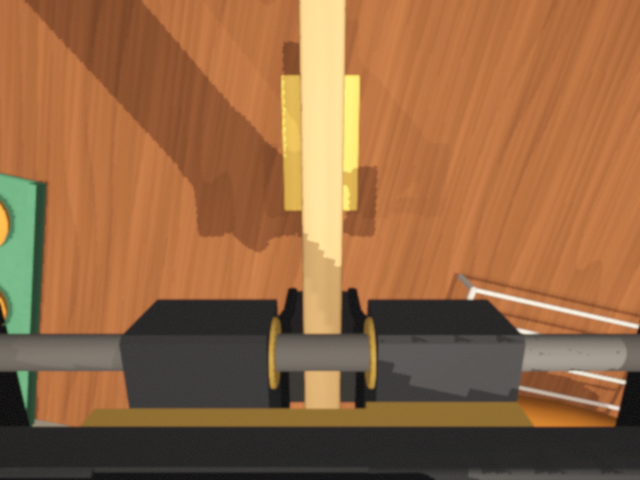

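View pics/s15.png

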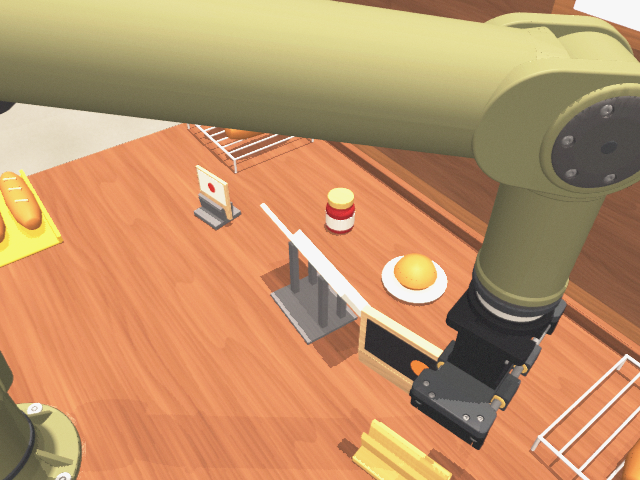

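View pics/t15.png

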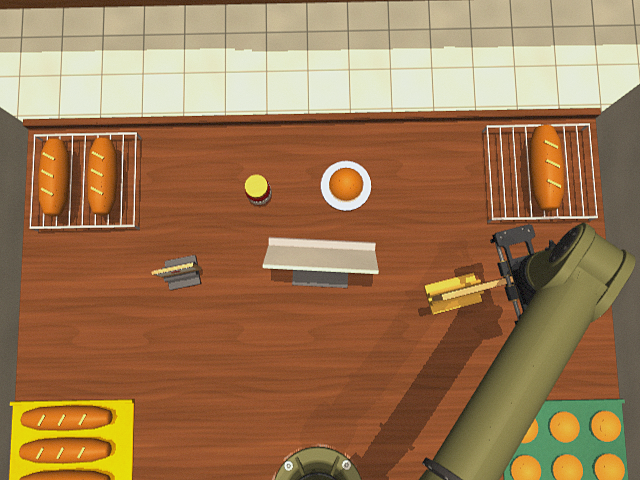

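```bash
cat >> h.py <<'E'
def hold(name,cam='wrist'):
    s=readout.get_state();R0=R.from_rotvec(s['tool_rot']).as_matrix();p=np.array(s['position'])
    d=np.load(f'pics/{name}.npy');im=cv2.imread(f'pics/{name}.png');P=cloud(cam,d);T=(P-p)@R0
    near=(np.hypot(P[...,0]-H[0],P[...,1]-H[1])<.09)
    m=near&(P[...,2]>.030)&(P[...,2]<.058);print('holder z',np.round(np.percentile(P[m][:,2],[5,50,95]),4))
    m=near&(P[...,2]>.043)&(P[...,2]<.056)
    vs=np.where(m.sum(1)>3)[0]
    if cam=='wrist':
        A=[]
        for v in vs:
            u=np.where(m[v])[0];A.append((T[v,u[0],1],T[v,u[0],2],T[v,u[-1],1],T[v,u[-1],2]))
        A=np.array(A);print('tool-y range',A[:,0].min(),A[:,0].max())
        print('left edge z fit',np.polyfit(A[:,0],A[:,1],1),np.median(A[:,1]),'right',np.polyfit(A[:,2],A[:,3],1),np.median(A[:,3]))
    b=(abs(T[...,1])<.2)&(T[...,1]>.02)&(abs(T[...,2])<.02)&(T[...,0]>-.075)&(T[...,0]<-.03)
    Q=T[b];print('board top pts',b.sum(),'x fit vs y',np.polyfit(Q[:,1],Q[:,0],1),'z fit',np.polyfit(Q[:,1],Q[:,2],1),'yrange',Q[:,1].min(),Q[:,1].max(),'z',np.percentile(Q[:,2],[2,98]))
E
python3 - <<'E'
from h import *
hold('w15')
for l in ['holder_slot','holder_rim']: print(nets.place_of('wrist',l)[:1])
E
```

```text
Traceback (most recent call last):
  File "h.py", line 45, in hold
    m=near&(P[...,2]>.030)&(P[...,2]<.058);print('holder z',np.round(np.percentile(P[m][:,2],[5,50,95]),4))
                                                                     ~~~~~~~~~~~~~^^^^^^^^^^^^^^^^^^^^^
IndexError: index -1 is out of bounds for axis 0 with size 0
```

Run:
```python
from h import *
d=np.load('pics/w15.npy');im=cv2.imread('pics/w15.png');P=cloud('wrist',d)
for u,v in [(284,80),(295,90),(285,140),(295,140),(284,205),(298,205),(358,205),(348,205),(357,140),(348,140),(358,80),(350,80),(324,150),(324,200),(220,100)]: print(u,v,np.round(P[v,u],4),im[v,u],round(float(d[v,u]),3))
```

```text
284 80 [nan nan nan] [ 93 194 231] 0.0
295 90 [ 0.4436 -0.3055  0.0125] [ 88 185 227] 0.384
285 140 [ 0.444  -0.3527  0.0136] [108 216 247] 0.396
295 140 [ 0.4535 -0.3505  0.0119] [ 95 198 241] 0.397
284 205 [ 0.4564 -0.4161  0.0121] [ 63 133 180] 0.415
298 205 [ 0.4704 -0.4125  0.0136] [ 84 179 223] 0.414
358 205 [ 0.5318 -0.4     0.0015] [ 51  94 145] 0.426
348 205 [ 0.5202 -0.4007  0.0134] [109 220 246] 0.414
357 140 [ 0.5128 -0.3362  0.0125] [111 221 251] 0.397
348 140 [ 0.5041 -0.3383  0.0135] [130 245 255] 0.396
358 80 [ 0.4997 -0.283   0.0122] [114 226 252] 0.382
350 80 [ 0.4923 -0.2848  0.0129] [130 247 255] 0.382
324 150 [ 0.4775 -0.3417  0.3061] [161 230 255] 0.114
324 200 [ 0.4808 -0.3554  0.3071] [159 229 255] 0.117
220 100 [ 0.3728 -0.3308  0.    ] [ 52  86 144] 0.398
```

```bash
sed -i 's/P\[...,2\]>.030)&(P\[...,2\]<.058)/P[...,2]>.006)\&(P[...,2]<.058)/; s/P\[...,2\]>.043)&(P\[...,2\]<.056)/P[...,2]>.0065)\&(P[...,2]<.02)/' h.py
python3 - <<'E'
from h import *
hold('w15')
for l in ['holder_slot','holder_rim']: print(nets.place_of('wrist',l)[:1],nets.place_of('top',l)[:1])
E
```

```text
holder z [0.0113 0.0128 0.0142]
tool-y range -0.0031050442606997196 0.12611139414390998
left edge z fit [-0.00397488 -0.03838799] -0.03858224236296107 right [0.01688928 0.03358086] 0.035055153086062246
board top pts 13196 x fit vs y [ 0.00201615 -0.06176548] z fit [-0.00028387  0.00027494] yrange 0.0200151817221107 0.10876064010921045 z [-0.00550989  0.00602676]
[] [{'centre': [0.4778, -0.3461, 0.0145], 'conf': 0.75}]
[] [{'centre': [0.4732, -0.3488, 0.0475], 'conf': 0.56}]
```

```bash
python3 -m creep '[{"linear":[0.015,-0.001,-0.001],"twist":[0.2,0.2,0],"fingers":1},{"linear":[0.035,-0.003,-0.0017],"twist":[0.2,0.3,0],"fingers":1},{"linear":[0.06,-0.003,-0.0017],"twist":[0.2,0.3,0],"fingers":1},{"linear":[0.085,-0.003,-0.0017],"twist":[0.2,0.3,0],"fingers":1},{"linear":[0.105,-0.003,-0.0017],"twist":[0.2,0.3,0],"fingers":1},{"linear":[0.12,-0.003,-0.0017],"twist":[0.2,0.3,0],"fingers":1},{"linear":[0.125,-0.003,-0.0017],"twist":[0.2,0.3,0],"fingers":1},{"linear":[0.125,-0.003,-0.0017],"twist":[0.2,0.3,0],"fingers":1}]' 55
python3 - <<'E'
from h import *
st()
for c in ('wrist','side','top'): save(c,c[0]+'16')
hold('w16')
im=cv2.imread('pics/s16.png');cv2.imwrite('pics/s16c.png',cv2.resize(im[300:480,320:640],None,fx=2.5,fy=2.5,interpolation=cv2.INTER_CUBIC))
E
```

```text
time: 16.5
position: [0.4909, -0.4133, 0.118]
tool_rot: [-0.18, 1.566, 0.18]
ft_force: [0.5, -0.0, -1.0]
grip_width: 0.133
t 16.5 p [ 0.4909 -0.4133  0.118 ] R [[-0.003, -0.227, 0.974], [0.0, 0.974, 0.227], [-1.0, 0.001, -0.003]] F [ 0.48 -0.01 -0.99] w 0.133
holder z [0.0137 0.0153 0.0523]
tool-y range -5.8010216934769914e-05 0.12948788147745244
left edge z fit [-0.0060325  -0.03490303] -0.035319762054444405 right [0.0084132  0.03786496] 0.03875123727128355
board top pts 13215 x fit vs y [ 0.00271202 -0.06180563] z fit [-0.00020381  0.00026352] yrange 0.020003173555962393 0.10842920440112534 z [-0.00551882  0.00602478]
```

View pics/s16c.png

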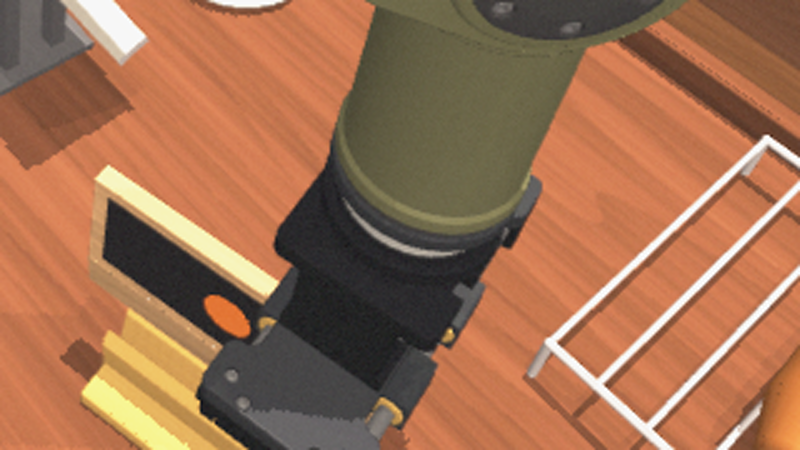

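View pics/w16.png

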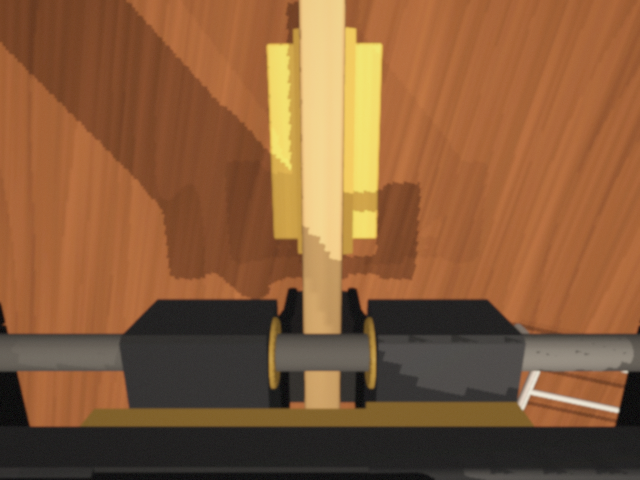

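```bash
python3 -m creep '[{"linear":[0.006,0,0.001],"twist":[0,-0.1,0],"fingers":1},{"linear":[0.012,0,0.0015],"twist":[0,-0.1,0],"fingers":1},{"linear":[0.018,0,0.0015],"twist":[0,-0.1,0],"fingers":1},{"linear":[0.024,0,0.0015],"twist":[0,-0.1,0],"fingers":1},{"linear":[0.028,0,0.0015],"twist":[0,-0.1,0],"fingers":1},{"linear":[0.03,0,0.0015],"twist":[0,-0.1,0],"fingers":1},{"linear":[0.03,0,0.0015],"twist":[0,-0.1,0],"fingers":1}]' 55
python3 - <<'E'
from h import *
st()
for c in ('wrist','side'): save(c,c[0]+'17')
hold('w17')
E
```

```text
time: 17.23
position: [0.4927, -0.4136, 0.0885]
tool_rot: [-0.18, 1.563, 0.179]
ft_force: [0.2, -0.5, -0.2]
grip_width: 0.134
t 17.23 p [ 0.4927 -0.4136  0.0885] R [[-0.0, -0.227, 0.974], [-0.001, 0.974, 0.227], [-1.0, -0.001, -0.0]] F [ 0.18 -0.54 -0.24] w 0.134
holder z [0.0119 0.0135 0.0507]
tool-y range 0.0008021822947370711 0.13022558130107392
left edge z fit [ 0.00481988 -0.03729268] -0.037243681358093854 right [0.00682451 0.03610189] 0.03681019878225328
board top pts 13198 x fit vs y [ 0.00228585 -0.06176339] z fit [-0.00035524  0.00025171] yrange 0.020016319649425497 0.10871702777289392 z [-0.00554292  0.00599591]
```

View pics/w17.png

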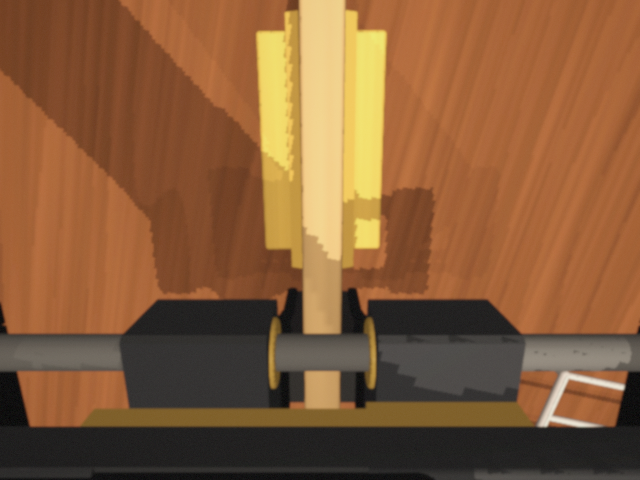

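```bash
python3 -m creep '[{"linear":[0.003,0,-0.0005],"twist":[0.25,0,0],"fingers":1},{"linear":[0.006,0,-0.0005],"twist":[0.25,0,0],"fingers":1},{"linear":[0.009,0,-0.0005],"twist":[0.25,0,0],"fingers":1},{"linear":[0.012,0,-0.0005],"twist":[0.25,0,0],"fingers":1},{"linear":[0.015,0,-0.0005],"twist":[0.25,0,0],"fingers":1},{"linear":[0.018,0,-0.0005],"twist":[0.25,0,0],"fingers":1},{"linear":[0.02,0,-0.0005],"twist":[0.25,0,0],"fingers":1},{"linear":[0.02,0,-0.0005],"twist":[0.25,0,0],"fingers":1}]' 55
python3 - <<'E'
from h import *
st()
save('wrist','w18')
hold('w18')
E
```

```text
time: 18.0
position: [0.4923, -0.4137, 0.0688]
tool_rot: [-0.177, 1.563, 0.176]
ft_force: [-0.0, 0.6, -1.1]
grip_width: 0.139
t 18.0 p [ 0.4923 -0.4137  0.0688] R [[0.0, -0.223, 0.975], [-0.001, 0.975, 0.223], [-1.0, -0.001, 0.0]] F [-0.02  0.64 -1.05] w 0.139
holder z [0.0114 0.013  0.0503]
tool-y range 0.00040581270233896663 0.13077528139867775
left edge z fit [ 0.00066027 -0.03689893] -0.03712023173175624 right [0.00117033 0.03663088] 0.03695407003363287
board top pts 13203 x fit vs y [ 0.00247514 -0.06181103] z fit [-0.00025549  0.00025162] yrange 0.02000539615185265 0.10808409673507742 z [-0.0055432   0.00600289]
```

```bash
python3 -m creep '[{"linear":[0.0015,0,-0.0003],"twist":[0,0,0],"fingers":1},{"linear":[0.003,0,-0.0003],"twist":[0,0,0],"fingers":1},{"linear":[0.0045,0,-0.0003],"twist":[0,0,0],"fingers":1},{"linear":[0.006,0,-0.0003],"twist":[0,0,0],"fingers":1},{"linear":[0.006,0,-0.0003],"twist":[0,0,0],"fingers":1}]' 55; python3 -m creep '[{"linear":[0.001,0,0],"twist":[0,0,0],"fingers":1},{"linear":[0.001,0,0],"twist":[0,0,0],"fingers":1}]' 55; python3 -m creep '[{"linear":[0.001,0,0],"twist":[0,0,0],"fingers":1},{"linear":[0.001,0,0],"twist":[0,0,0],"fingers":1}]' 55
```

```text
time: 18.47
position: [0.4922, -0.4139, 0.0631]
tool_rot: [-0.177, 1.563, 0.175]
ft_force: [-1.5, -0.1, -1.1]
grip_width: 0.131
time: 18.63
position: [0.4923, -0.414, 0.0623]
tool_rot: [-0.177, 1.563, 0.175]
ft_force: [0.6, 0.1, -1.8]
grip_width: 0.137
time: 18.8
position: [0.4923, -0.414, 0.0614]
tool_rot: [-0.177, 1.563, 0.175]
ft_force: [-0.3, -0.6, -0.9]
grip_width: 0.138
```

```bash
for i in 1; do python3 -m creep '[{"linear":[0.001,0,0],"twist":[0,0,0],"fingers":1},{"linear":[0.001,0,0],"twist":[0,0,0],"fingers":1},{"linear":[0.001,0,0],"twist":[0,0,0],"fingers":1}]' 55; done;  python3 -m creep '[{"linear":[0.001,0,0],"twist":[0,0,0],"fingers":1},{"linear":[0.001,0,0],"twist":[0,0,0],"fingers":1},{"linear":[0.001,0,0],"twist":[0,0,0],"fingers":1}]' 55
python3 - <<'E'
from h import *
st();im,d=save('wrist','w19');save('side','s19');hold('w19');P=cloud('wrist',d);print(P[150,324],P[60,324],P[220,324])
E
```

```text
time: 19.05
position: [0.4925, -0.4142, 0.0607]
tool_rot: [-0.177, 1.562, 0.175]
ft_force: [0.2, -0.6, -0.3]
grip_width: 0.136
time: 19.3
position: [0.4926, -0.4143, 0.0603]
tool_rot: [-0.177, 1.562, 0.174]
ft_force: [-0.5, 0.1, 5.2]
grip_width: 0.138
t 19.3 p [ 0.4926 -0.4143  0.0603] R [[0.002, -0.222, 0.975], [-0.002, 0.975, 0.222], [-1.0, -0.002, 0.001]] F [-0.5   0.12  5.24] w 0.138
holder z [0.0111 0.0127 0.0499]
tool-y range 0.0016139926239138753 0.1312799459251431
left edge z fit [-0.00087853 -0.03698645] -0.037333203924946996 right [0.00103665 0.03651863] 0.03682585149514475
board top pts 13244 x fit vs y [-0.0001873  -0.06180549] z fit [-0.00094789  0.00029439] yrange 0.0200027923361515 0.10672824339087948 z [-0.00554133  0.00600549]
[ 0.4780606  -0.34655979  0.12200224] [ 0.47284776 -0.32393881  0.12155544] [ 0.48254969 -0.36603337  0.12214222]
```

```bash
python3 -m creep '[{"linear":[-0.0005,0,0],"twist":[0,0,0],"fingers":1},{"linear":[-0.0005,0,0],"twist":[0,0,0],"fingers":0.7},{"linear":[-0.0005,0,0],"twist":[0,0,0],"fingers":0.6},{"linear":[-0.0005,0,0],"twist":[0,0,0],"fingers":0.4},{"linear":[-0.0005,0,0],"twist":[0,0,0],"fingers":0.2},{"linear":[-0.0005,0,0],"twist":[0,0,0],"fingers":0}]' 20
python3 - <<'E'
from h import *
st();im,d=save('wrist','w20');hold('w20');P=cloud('wrist',d);print(P[150,324],P[60,324],P[220,324])
E
```

```text
time: 19.9
position: [0.4923, -0.4138, 0.0596]
tool_rot: [-0.177, 1.563, 0.175]
ft_force: [-0.5, 0.7, 1.2]
grip_width: 0.343
t 19.9 p [ 0.4923 -0.4138  0.0596] R [[0.001, -0.223, 0.975], [-0.001, 0.975, 0.223], [-1.0, -0.001, 0.0]] F [-0.49  0.68  1.24] w 0.343
holder z [0.0112 0.0128 0.05  ]
tool-y range 0.0015065423653230093 0.13093459455532433
left edge z fit [-0.00071935 -0.03676628] -0.03704493579287155 right [0.00098747 0.03676128] 0.037060935834771554
board top pts 13344 x fit vs y [ 0.0001117  -0.06252855] z fit [-0.00142396  0.00059563] yrange 0.020001741421634033 0.1067708205768625 z [-0.00526258  0.00626685]
[ 0.47781984 -0.34615938  0.1218827 ] [ 0.4726355  -0.32370628  0.12197236] [ 0.48230015 -0.36556691  0.12195421]
```

View pics/w20.png

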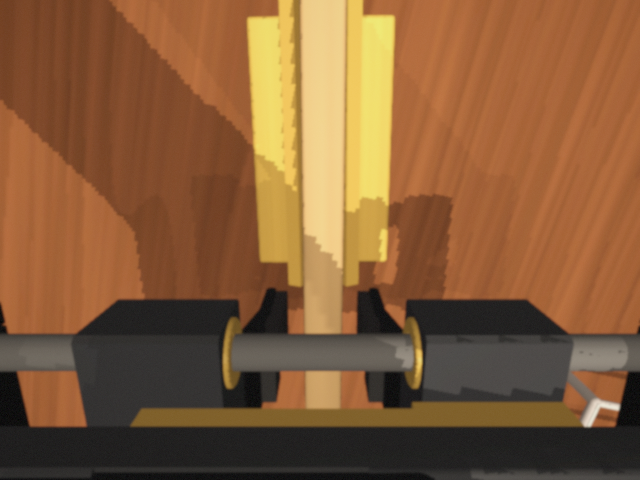

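Both fingers have clear gaps to the board (col 303–343), which is seated. Open fully and rise straight up.

```bash
python3 -m creep '[{"linear":[0,0,0],"twist":[0,0,0],"fingers":-0.3},{"linear":[0,0,0],"twist":[0,0,0],"fingers":-0.6},{"linear":[-0.01,0,0],"twist":[0,0,0],"fingers":-0.8},{"linear":[-0.03,0,0],"twist":[0,0,0],"fingers":-0.8},{"linear":[-0.06,0,0],"twist":[0,0,0],"fingers":-0.8},{"linear":[-0.09,0,0],"twist":[0,0,0],"fingers":-0.8},{"linear":[-0.13,0,0],"twist":[0,0,0],"fingers":-0.8},{"linear":[-0.17,0,0],"twist":[0,0,0],"fingers":-0.8}]' 20;  python3 -m creep '[{"linear":[-0.02,-0.03,0],"twist":[0,0,0],"fingers":-0.8},{"linear":[-0.03,-0.06,0],"twist":[0,0,0],"fingers":-0.8},{"linear":[-0.03,-0.09,0],"twist":[0,0,0],"fingers":-0.8},{"linear":[-0.03,-0.11,0],"twist":[0,0,0],"fingers":-0.8},{"linear":[-0.03,-0.11,0],"twist":[0,0,0],"fingers":-0.8},{"linear":[-0.03,-0.11,0],"twist":[0,0,0],"fingers":-0.8}]'
python3 - <<'E'
from h import *
st()
for c in ('wrist','side','top'): save(c,c[0]+'21')
for l in ['board_center','board_bottom','holder_slot','other_sign','bun_plate','jam_jar']: print(l,[[(np.round(x['centre'],3).tolist(),round(x['conf'],2)) for x in nets.place_of(c,l)[:1]] for c in ('side','top')])
P=cloud('top',np.load('pics/t21.npy'));m=(np.hypot(P[...,0]-.476,P[...,1]+.348)<.13)&(P[...,2]>.105)&(P[...,2]<.135)
r=cv2.minAreaRect(P[m][:,:2].astype(np.float32)*1000);print(m.sum(),r,np.median(P[m][:,2]))
E
```

```text
time: 20.62
position: [0.4916, -0.4134, 0.232]
tool_rot: [-0.177, 1.563, 0.175]
ft_force: [0.1, 0.5, -0.1]
grip_width: 0.887
time: 21.12
position: [0.516, -0.5219, 0.2597]
tool_rot: [-0.175, 1.564, 0.174]
ft_force: [-0.2, -0.5, 0.8]
grip_width: 0.902
t 21.12 p [ 0.516  -0.5219  0.2597] R [[0.0, -0.221, 0.975], [-0.001, 0.975, 0.221], [-1.0, -0.001, 0.0]] F [-0.16 -0.5   0.78] w 0.902
board_center [[([0.476, -0.35, 0.063], 0.75)], [([0.479, -0.35, 0.067], 0.77)]]
board_bottom [[([0.473, -0.349, 0.014], 0.61)], [([0.745, 0.145, -0.004], 0.7)]]
holder_slot [[([0.473, -0.35, 0.01], 0.67)], [([0.474, -0.348, 0.014], 0.81)]]
other_sign [[([0.545, 0.33, -0.001], 0.85)], [([0.544, 0.335, 0.001], 0.82)]]
bun_plate [[([0.757, -0.09, 0.002], 0.65)], [([0.759, -0.088, -0.003], 0.57)]]
jam_jar [[([0.742, 0.137, 0.002], 0.92)], [([0.749, 0.146, 0.0], 0.82)]]
431 ((478.4615783691406, -350.8383483886719), (12.437483787536621, 179.94078063964844), 12.895339965820312) 0.12171646601283626
```

View pics/s21.png

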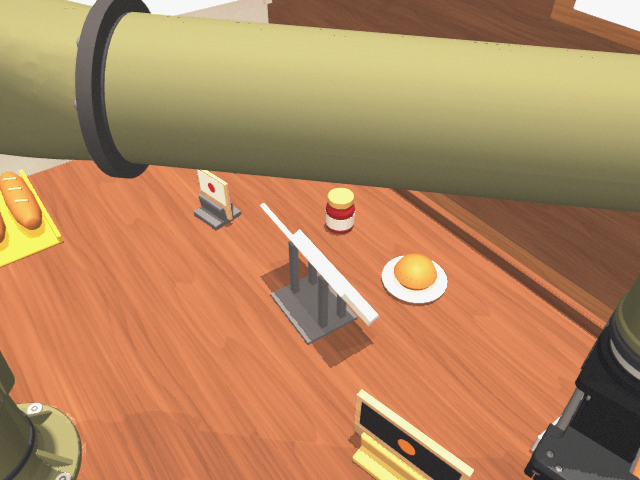

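View pics/t21.png

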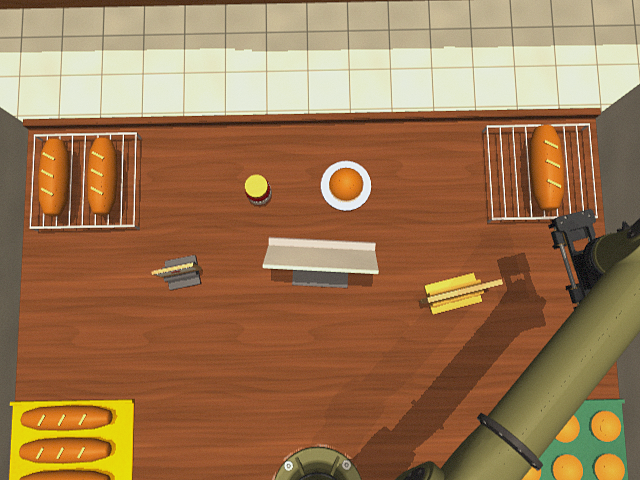

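The top picture shows the board standing upright in the brass foot, from (425,303) to (502,282) with its ends about equally far out. The side picture shows it upright at (405,440), and the jar, plate and other sign are where they were. I'm handing the job in.

Run:
```python
from h import *
print(job.close_job());st()
```

```text
the job is handed in; nothing more can be done
None
the job is handed in; nothing more can be done
```

The job is handed in. The board stands upright in the groove of the brass foot, and the gripper is clear of it. I slid it until about 51 mm stuck out past the right end of the rack and pinched that end front and back. I then lifted it off, lowered it until it touched the groove floor, let go and backed away. It took about 21 s of the 64 s allowed.

**Last checks:**
- **Seating:** the board's top is at 121.7 mm, where 122 mm means fully down on the groove floor. It is upright.
- **Centring:** its centre is within about 3 mm of the foot's centre.
- **Bystanders:** the networks place the other sign, bun plate and jam jar within about 5 mm of where they were at the start, which is within their own error.

**What went wrong or disagreed:**
- **Fingertips:** the cameras showed the real fingertips about 26 mm behind where the tool frame puts them. My first push went past the front of the board without touching it, and I corrected for that afterwards.
- **Units:** one early move was typed in mm instead of m. It was cut to the per-row limit and did no harm.
- **Joint 2:** it read -0.302 rad once, against its limit of -0.3. I moved away from there straight after.
- **False report:** in the final check the top camera placed the board's bottom edge at the jam jar. The side camera and the depth data put it in the groove, so I disregarded that report.

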